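# Pack the air-meter calibration case in two layers

### The arm

A 7-joint arm with a two-finger parallel gripper is mounted at the origin on the work surface. World frame = base frame: x ahead of the robot, y to its left, z up, the work surface at z = 0. Lengths are in m, angles in rad, forces in N, time in s.
With the tool pointing down it reaches from about 0.35 to 0.9 m from the base axis. Payload 8.1 kg.
Tool frame: the origin (TCP) lies midway between the tips of the shut fingers; the grasp point (between the pads) lies 19 mm behind it (arm.pinch_z is the distance from the TCP to the grasp point, in m); z points along the fingers, y is the direction in which the jaws open and shut (so a half turn about z gives the same grasp; the last joint's range is limited). The gripper opens to 92 mm and grips with 3 to 60 N. Pads are 19 mm wide; open, the fingers measure 130 mm over their backs; the gripper's body (75 mm by 190 mm) begins 47 mm behind the grasp point.
Start: joints at [1.02, 0.434, 0.025, 1.573, -0.012, 1.134, -0.075], TCP at [0.271, -0.563, 0.189] pointing down, gripper open.
Joint ranges: [-2.62, 2.62], [-0.44, 2.09], [-1.27, 1.32], [0.08, 2.57], [-1.32, 4.46], [0.12, 2], [-2.74, 2.74]. Speed limits (rad/s): [2.22, 2.22, 3.01, 3.01, 3.14, 3.14, 3.14].

### API

Orientations are given as a rotation vector (axis times angle).
In Python, from cell import arm, eyes gives the robot as it stands.
- The arm moves only by the tool apply_moves, never from a script. Its argument "targets" is one flat list of numbers, 5 for each row, row after row: the closure, from 0 (fully open) to 1 (shut), then the shift along the tool's x, y, z each as a share of 40 cm, from -1 to 1, then the turn about the tool's z as a share of pi/2 rad, from -1 to 1. A call has 1 to 20 rows; each row shifts and turns the commanded pose from where the row before left it, along the tool's axes as they then stand; what a row does not reach is not made up. A row lasts 1/8 s, in which the tool goes at most 62.5 mm and 10.7 degrees, less where a joint would pass 70% of its speed; a pose out of reach is approached as far as the arm can. A call with a number of a shift or a turn outside -1 to 1 is refused whole. A call with a gripper value outside its range is refused whole. The fingers move at their own pace and stop on an object; "grip_force" is the grip in N (left out, the last holds). Time passes only in rows, so rows that do not move let the fingers close. It gives the time, the measured TCP pose, the force and the opening at its end, in the units of the state.
- arm.observe(): the state, without advancing time (a new reading comes with each control period).
- eyes.get_image(name): name is "scene" or "top" or "wrist"; returns the picture (384x512x3 uint8, red, green, blue); there is no depth.
- eyes.camera_params(name): a dict with "camera_matrix" (3x3 intrinsics, pixels), "distortion" ([k1, k2, p1, p2, k3] as OpenCV has them; the pictures are not rectified), "xyz" and "attitude" of the camera in the world; the wrist camera has in their place "hand_eye" (4x4, takes a point from camera to tool coordinates, whose origin is the TCP and whose axes are the flange's). Camera axes: x right, y down, z forward; pixel columns grow to the right and rows downward; lengths in m; the calibration is good to about 2 mm. A picture is of the moment at which its call begins: read the wrist's pose just before it. camera_params takes no time and is no camera call.
- arm.sign_off(): hands the job in, once; it reports no verdict.
The state is a dict: "clock": time; "joints": joint angles; "dq": joint speeds; "joint_efforts": joint torques, N m; "position": TCP position; "ee_rot": TCP orientation; "force": force on the tool from outside, world axes, zero at the start; "ft_torque": the same for the moment, N m; "width": opening from 0.0 (shut) to 1.0 (fully open).
Only numpy, scipy, OpenCV 4.12 (cv2) and the standard library are available. Lean on these libraries where they do the work, as an engineer would, in place of code of your own. Each camera call takes 0.05 s, during which the arm holds its last target.

### The job

Pack the teal carrying case: stand the brass canister upright in the empty cavity in the bottom of the case, next to the silver canister already packed there. Then fit the white divider tray level on the ledges inside the case, and after that stand the valve with the red cap upright in either pocket of the tray. Leave both silver canisters and the green-capped valve where they are.

Things in the scene. Friction and masses are not known exactly. Their poses are not given: they have to be found in the camera images.
- case: Open teal case, fixed, outside 144 x 210 x 76 mm (x, y, z), inside 134 x 200. Origin: centre of underside, z up. Inside floor 5 mm up. Black ledges fill both y ends (28 mm deep, tops 65 mm up, 144 mm apart; walls rise 11 mm above them) and carry the tray. On the floor two cavities, 60 x 60 mm, at y = +38 and -38 mm, edged by strips 6 mm high; the +y one holds a silver canister.
- cavity (a point): Centre of the empty square cavity (60 x 60 mm inside), on the case's inside floor, 5 mm above the bench; axes as the case's. In the case's frame it lies at y = -38 mm, z = 5 mm.
- canister_mid (a point): Centre (28 mm up) of the brass calibration canister, the only brass-coloured one: an upright cylinder 40 mm in diameter, 56 mm high, about 0.3 kg, standing on the bench. z is its upright axis. It may be gripped anywhere on its side.
- divider_grip (a point): Point on the black grip of the white tray, 30 mm above its underside. Tray: plate 100 x 182 x 6 mm (x, y, z), 0.25 kg, balanced, flat on the bench at first. Grip: block 12 (x) x 30 (y) mm, 6 to 46 mm above the underside; pinch it along x. Seated, this point is 95 mm above the bench at the case's middle, y along the case's y, either way round; play 9 mm in y, 17 mm in x each way.
- pocket_a (a point): Centre of the tray's pocket at its +y end (48 mm from the grip), on the plate's top face: 56 x 56 mm inside, edged by grey strips 5 mm high. Axes as the tray's.
- pocket_b (a point): The same pocket at the tray's -y end (48 mm from the grip).
- valve_mid (a point): Middle (30 mm up) of the valve with the red cap, which stands upright on the bench, 60 mm high, about 0.15 kg: steel foot 36 mm in diameter and 14 mm high, steel neck 28 mm in diameter from 14 to 44 mm, red cap 32 mm in diameter above. Grip it round the neck at this point. z is its upright axis.
- green_valve_mid (a point): Middle (30 mm up) of a bystander: the same valve with a green cap; leave it.
- steel_canister_mid (a point): Centre (28 mm up) of a bystander: a silver canister of the same size as the brass one, standing on the bench; leave it.
- packed_mid (a point): Centre (28 mm up) of the silver canister already packed in the case's +y cavity; leave it there.
Mind the look-alikes: they are no part of the job. Leave any blue or purple look-alike of the part that bears valve_mid alone. Of the things that look like the part that bears divider_grip, take the one that is nearest to the robot's base at the start.

How it is judged:
By the outcome, as a careful person would: the job done as asked, in the order asked, and still so for the second after the job is handed in, with the robot touching nothing.
It also fails if it takes over 72 s, if anything falls off the work surface, if the arm or the gripper's body presses on something with over 40 N, if the wrist force passes 120 N, or if a joint passes its speed limit or range.

## Working session

There is one attempt and no reset: what is moved stays moved. The work goes in short steps, Python scripts to look and compute and a tool call to move; the robot and the scene stay as the last step left them, time stands still between calls to the robot, and variables do not carry over. Pictures are saved under pics/ and viewed, and the job is handed in when it is done.

Besides the shell and the picture viewer there is one more tool, called by a JSON object that holds its "name" and its "arguments". apply_moves: Moves the arm, as the interface text tells. Its arguments: {"type":"object","properties":{"targets":{"type":"array"},"grip_force":{"type":"number"}},"required":["targets"]}

```bash
ls; mkdir -p pics; python3 - <<'E'
from cell import arm, eyes
import cv2
print(arm.observe()); print(arm.pinch_z)
for n in("scene","top","wrist"):
    p=eyes.camera_params(n); print(n,p)
    cv2.imwrite(f"pics/{n}0.png",eyes.get_image(n)[:,:,::-1])
E
```

```text
pics
{'clock': 0.0, 'joints': array([ 1.02038982,  0.43524923,  0.0249506 ,  1.5740676 , -0.01161921,
        1.13396596, -0.07509004]), 'dq': array([0.00144079, 0.00010914, 0.00085957, 0.00044033, 0.00117098,
       0.00032898, 0.00013394]), 'joint_efforts': array([ 1.03623090e-03, -6.67848158e+01,  9.86110680e-01, -3.14470911e+01,
       -6.03797031e-02,  4.28106403e-02,  2.70364071e-04]), 'position': array([ 0.27034614, -0.56290048,  0.18843983]), 'ee_rot': array([-3.06174916e+00, -6.97149702e-01,  7.12610664e-04]), 'force': array([ 0.66615868, -0.23293836, -0.18622527]), 'ft_torque': array([ 0.00930911,  0.01965745, -0.03240974]), 'width': 0.999324161779625}
0.0188
scene {'camera_matrix': array([[418.13381415,   0.        , 256.47606224],
       [  0.        , 418.13381415, 194.01992987],
       [  0.        ,   0.        ,   1.        ]]), 'distortion': array([-0.08279636,  0.        ,  0.        ,  0.        ,  0.        ]), 'xyz': array([1.10275837, 0.46762908, 0.84981637]), 'attitude': array([-1.00864898, -2.45369577,  1.02156747])}
top {'camera_matrix': array([[492.39073045,
[... 252 characters left out ...]
799,  1.43758104]), 'attitude': array([-2.20775041,  2.14504541, -0.08632369])}
wrist {'camera_matrix': array([[265.24057855,   0.        , 251.96917234],
       [  0.        , 265.24057855, 186.36934551],
       [  0.        ,   0.        ,   1.        ]]), 'distortion': array([-0.05169853,  0.        ,  0.        ,  0.        ,  0.        ]), 'hand_eye': array([[ 3.29456109e-04, -9.66403338e-01, -2.57030115e-01,
         6.86262543e-02],
       [ 9.99999827e-01,  4.43796727e-04, -3.86844112e-04,
         1.14379072e-03],
       [ 4.87916565e-04, -2.57029943e-01,  9.66403317e-01,
        -1.96238305e-01],
       [ 0.00000000e+00,  0.00000000e+00,  0.00000000e+00,
         1.00000000e+00]])}
```

View pics/top0.png

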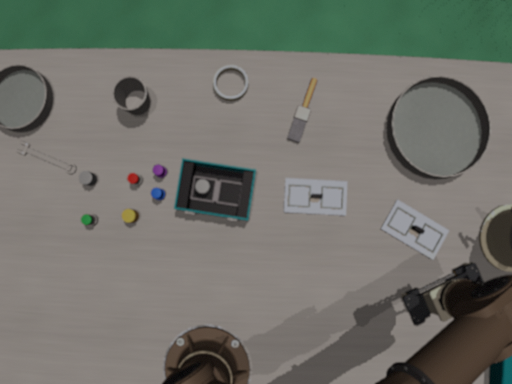

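View pics/scene0.png

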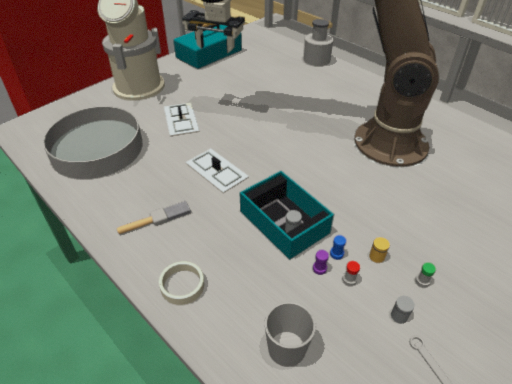

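```bash
python3 - <<'E'
import cv2
im=cv2.imread("pics/top0.png")
cv2.imwrite("pics/t_l.png",cv2.resize(im[100:300,30:230],None,fx=3,fy=3,interpolation=cv2.INTER_CUBIC))
cv2.imwrite("pics/t_r.png",cv2.resize(im[100:300,200:400],None,fx=3,fy=3,interpolation=cv2.INTER_CUBIC))
E
```

```text
(no output)
```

View pics/t_l.png

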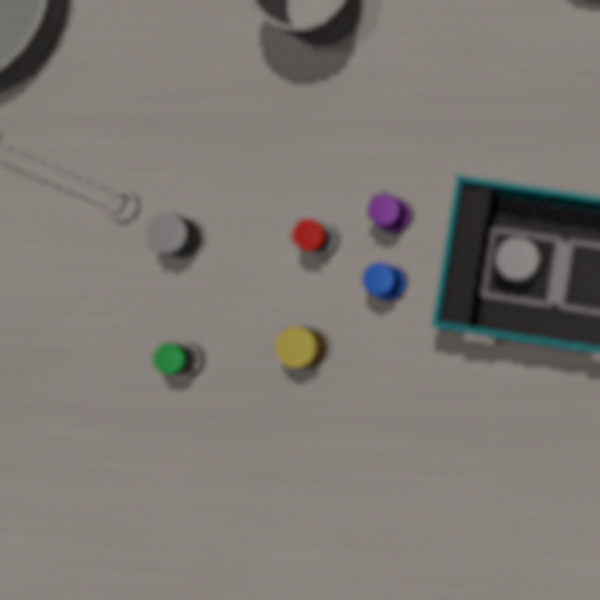

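View pics/t_r.png

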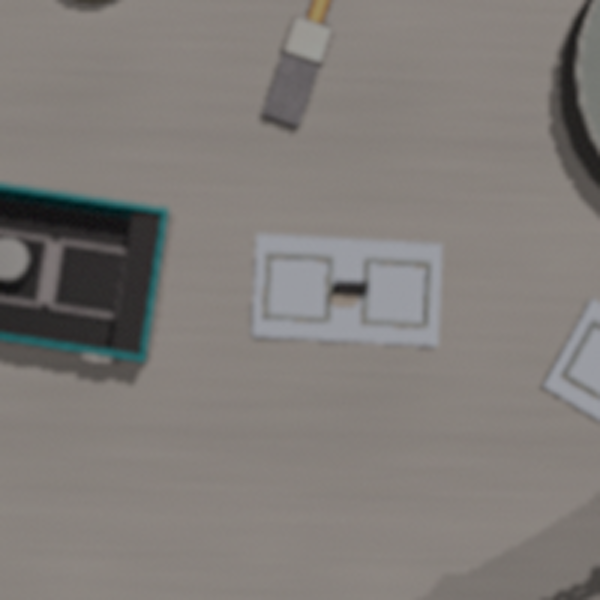

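```bash
cat > h.py <<'E'
import numpy as np,cv2
from scipy.spatial.transform import Rotation as R
from cell import arm,eyes
def cam(name,st=None):
    p=eyes.camera_params(name)
    if name!="wrist": return p,R.from_rotvec(p["attitude"]).as_matrix(),np.array(p["xyz"])
    st=st or arm.observe(); Rt=R.from_rotvec(st["ee_rot"]).as_matrix(); H=p["hand_eye"]
    return p,Rt@H[:3,:3],Rt@H[:3,3]+st["position"]
def px2w(name,uv,z,st=None):
    p,Rc,t=cam(name,st)
    n=cv2.undistortPoints(np.array([[uv]],float),p["camera_matrix"],p["distortion"])[0,0]
    d=Rc@np.array([n[0],n[1],1]); return t+d*(z-t[2])/d[2]
def w2px(name,X,st=None):
    p,Rc,t=cam(name,st)
    q=cv2.projectPoints(np.array(X,float).reshape(-1,3),cv2.Rodrigues(Rc.T)[0],-Rc.T@t,p["camera_matrix"],p["distortion"])[0]
    return q[:,0]
E
python3 - <<'E'
from h import *
f=lambda ox,x,y:(ox+(x+.5)/3-.5,100+(y+.5)/3-.5)
for n,ox,x,y,z in [("brass",30,297,348,.056),("red",30,310,236,.06),("silver",30,168,236,.056),("green",30,171,358,.06),("blue",30,379,281,.06),("purple",30,386,211,.06),("packed",30,517,259,.061),
 ("c1",30,459,178,.076),("c2",30,434,327,.076),("c3",200,147,360,.076),("c4",200,168,210,.076),
 ("t1",200,257,234,.006),("t2",200,443,243,.006),("t3",200,438,347,.006),("t4",200,252,337,.006),("grip",200,349,289,.046)]:
    print(n,px2w("top",f(ox,x,y),z).round(4))
E
```

```text
brass [0.4346 0.2299 0.056 ]
red [0.5407 0.2216 0.06  ]
silver [0.5374 0.3612 0.056 ]
green [0.421  0.3505 0.06  ]
blue [0.5    0.1536 0.06  ]
purple [0.5664 0.1499 0.06  ]
packed [0.5244 0.0239 0.061 ]
c1 [0.5974 0.0795 0.076 ]
c2 [0.4577 0.0971 0.076 ]
c3 [ 0.4334 -0.1101  0.076 ]
c4 [ 0.573  -0.1255  0.076 ]
t1 [ 0.5606 -0.2133  0.006 ]
t2 [ 0.5571 -0.3959  0.006 ]
t3 [ 0.4553 -0.3924  0.006 ]
t4 [ 0.4601 -0.2107  0.006 ]
grip [ 0.5065 -0.299   0.046 ]
```

{"name": "apply_moves", "arguments": {"targets": [0, 0, 0, 0, -0.107, 0, 0, 0, 0, -0.107, 0, 0, 0, 0, -0.107, 0, 0, 0, 0, -0.107, 0, 0, 0, 0, -0.107, 0, 0, 0, 0, -0.107, 0, 0.12, 0.082, 0, 0, 0, 0.12, 0.082, 0, 0, 0, 0.12, 0.082, 0, 0, 0, 0.12, 0.082, 0, 0, 0, 0.12, 0.082, 0, 0, 0, 0.12, 0.082, 0, 0, 0, 0, 0, 0, 0]}}

```text
clock: 1.78
position: [0.5026, -0.294, 0.1892]
ee_rot: [-2.335, -2.1, -0.005]
force: [0.3, -0.5, 0.1]
width: 0.999
```

```bash
cat >> h.py <<'E'
def yaw(st):
    y=R.from_rotvec(st["ee_rot"]).as_matrix()[:,1]; return np.degrees(np.arctan2(y[1],y[0]))
def rep():
    st=arm.observe(); print("t",st["clock"],"p",st["position"].round(4),"jawyaw",round(yaw(st),2),"tilt",R.from_rotvec(st["ee_rot"]).as_matrix()[:,2].round(4),"F",st["force"].round(1),"w",round(st["width"],3)); return st
def go(x,y,z,yw=None):
    "remaining move to world x,y,z in tool shares at present yaw; turn share"
    st=arm.observe(); Rt=R.from_rotvec(st["ee_rot"]).as_matrix()
    d=Rt.T@(np.array([x,y,z])-st["position"])
    print("shares",(d/.4).round(4),"rows>=",np.linalg.norm(d)/.0625,"turn", None if yw is None else round(-((yw-yaw(st)))/90,4))
def shot(name,fn,crop=None,k=1):
    st=arm.observe(); im=eyes.get_image(name); cv2.imwrite("pics/"+fn+"_raw.png",im[:,:,::-1])
    if crop: im=im[crop[1]:crop[3],crop[0]:crop[2]]
    cv2.imwrite("pics/"+fn+".png",cv2.resize(im,None,fx=k,fy=k,interpolation=cv2.INTER_CUBIC)[:,:,::-1])
    np.savez("pics/"+fn+".npz",position=st["position"],ee_rot=st["ee_rot"]); return st
E
python3 - <<'E'
from h import *
st=rep(); print(st["joints"].round(3)); shot("wrist","w1",None,1.5)
E
```

```text
t 1.775 p [ 0.5026 -0.294   0.1892] jawyaw -6.06 tilt [ 0.0016  0.0026 -1.    ] F [ 0.3 -0.5  0.1] w 0.999
[ 0.666  0.389 -0.312  1.66   0.127  1.112  0.214]
```

View pics/w1.png

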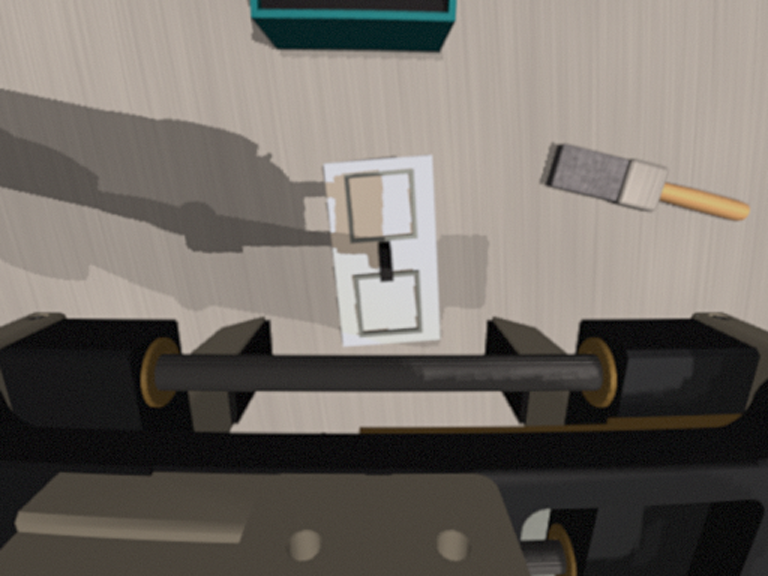

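```bash
python3 - <<'E'
from h import *
im=cv2.imread("pics/w1_raw.png")
cv2.imwrite("pics/w1c.png",cv2.resize(im[95:240,200:310],None,fx=4,fy=4,interpolation=cv2.INTER_CUBIC))
d=np.load("pics/w1.npz"); st=dict(d)
q=[(x/1.5,y/1.5) for x,y in [(324,164),(431,155),(440,340),(344,347)]]
P=[px2w("wrist",a,.006,st) for a in q]; print(np.array(P).round(4),np.mean(P,0).round(4))
for y in(241,281): print(px2w("wrist",(385/1.5,y/1.5),.046,st).round(4))
E
```

```text
[[ 0.4618 -0.2116  0.006 ]
 [ 0.5605 -0.214   0.006 ]
 [ 0.5565 -0.3971  0.006 ]
 [ 0.4572 -0.3943  0.006 ]] [ 0.509  -0.3043  0.006 ]
[ 0.5104 -0.2824  0.046 ]
[ 0.5068 -0.3178  0.046 ]
```

View pics/w1c.png

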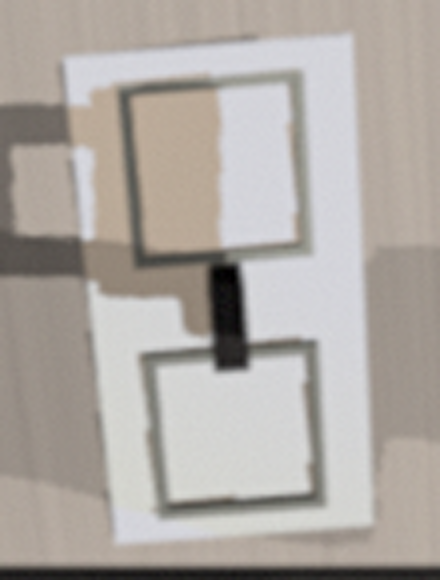

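```bash
python3 - <<'E'
from h import *
go(.5,-.15,.22,-6.9)
E
```

```text
shares [ 0.366  -0.0414 -0.0772] rows>= 2.4083300894994952 turn 0.0068
```

{"name": "apply_moves", "arguments": {"targets": [0, 0.122, -0.014, -0.026, 0, 0, 0.122, -0.014, -0.026, 0, 0, 0.122, -0.014, -0.026, 0, 0, 0, 0, 0, 0.007, 0, 0, 0, 0, 0]}}

```text
clock: 2.45
position: [0.4985, -0.1542, 0.2203]
ee_rot: [2.358, 2.075, -0.002]
force: [0.4, -1.0, -0.3]
width: 0.998
```

```bash
python3 - <<'E'
from h import *
st=rep(); shot("wrist","w2",None,1.5)
E
```

```text
t 2.45 p [ 0.4985 -0.1542  0.2203] jawyaw -7.31 tilt [-4.e-04 -1.e-03 -1.e+00] F [ 0.4 -1.  -0.3] w 0.998
```

View pics/w2.png

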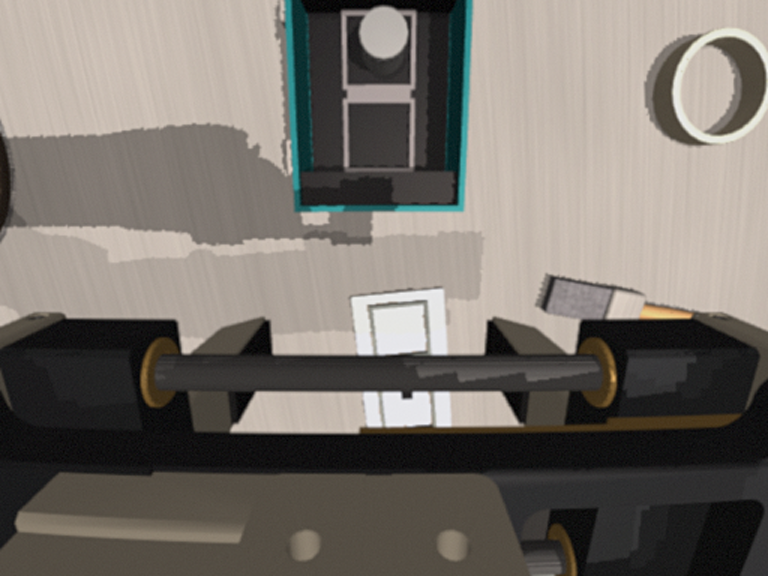

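```bash
python3 - <<'E'
from h import *
d=np.load("pics/w2.npz"); st=dict(d)
for l,z in [([(295,210),(464,210)],.076),([(348,103),(411,103),(412,166),(348,166)],.011),([(383,33)],.061)]:
    P=[px2w("wrist",(x/1.5,y/1.5),z,st) for x,y in l]; print(np.array(P).round(4),np.mean(P,0).round(4))
go(.4346,.2299,.14); 
E
```

```text
[[ 0.4337 -0.1072  0.076 ]
 [ 0.5761 -0.1254  0.076 ]] [ 0.5049 -0.1163  0.076 ]
[[ 0.4874 -0.0178  0.011 ]
 [ 0.5469 -0.0254  0.011 ]
 [ 0.5415 -0.0835  0.011 ]
 [ 0.4791 -0.0755  0.011 ]] [ 0.5137 -0.0506  0.011 ]
[[0.5255 0.0232 0.061 ]] [0.5255 0.0232 0.061 ]
shares [ 0.9331 -0.2812  0.1995] rows>= 6.3664580526052 turn None
```

{"name": "apply_moves", "arguments": {"targets": [0, 0.1333, -0.0402, 0.0, 0, 0, 0.1333, -0.0402, 0.0, 0, 0, 0.1333, -0.0402, 0.0, 0, 0, 0.1333, -0.0402, 0, 0, 0, 0.1333, -0.0402, 0.06, 0, 0, 0.1333, -0.0402, 0.06, 0, 0, 0.1333, -0.0402, 0.06, 0, 0, 0, 0, 0, 0, 0, 0, 0, 0, 0]}}

```text
clock: 3.62
position: [0.4349, 0.2304, 0.1479]
ee_rot: [2.358, 2.076, -0.002]
force: [-0.1, -1.3, -0.7]
width: 0.998
```

```bash
python3 - <<'E'
from h import *
st=rep(); go(.4346,.2299,.021); shot("wrist","w3",None,1.5)
E
```

```text
t 3.625 p [0.4349 0.2304 0.1479] jawyaw -7.29 tilt [-9.0e-04 -1.1e-03 -1.0e+00] F [-0.1 -1.3 -0.7] w 0.998
shares [-9.000e-04 -3.000e-04  3.173e-01] rows>= 2.0306942073119574 turn None
```

View pics/w3.png

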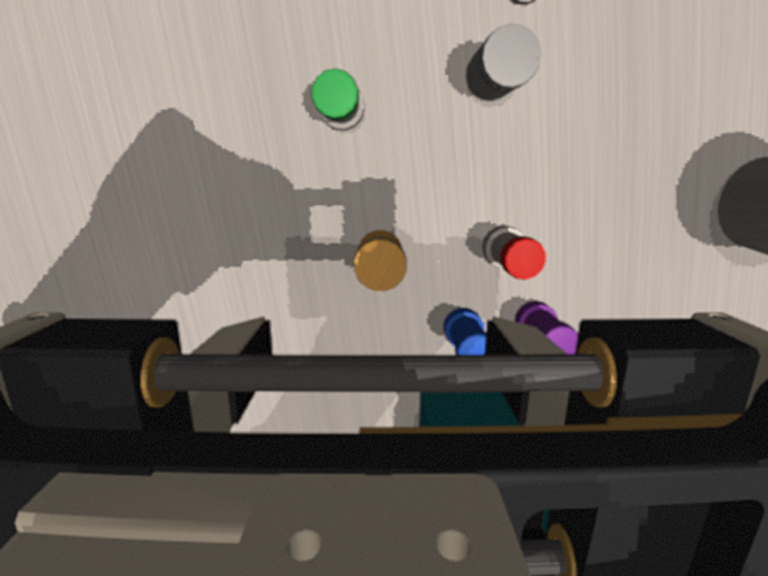

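```bash
python3 - <<'E'
from h import *
st=dict(np.load("pics/w3.npz"))
for n,x,y,z in [("brass",380,264,.056),("red",523,258,.06)]: print(n,px2w("wrist",(x/1.5,y/1.5),z,st).round(4))
go(.435,.229,.021)
E
```

```text
brass [0.437  0.2332 0.056 ]
red [0.5417 0.2254 0.06  ]
shares [-2.100e-03 -3.000e-04  3.182e-01] rows>= 2.036295591008072 turn None
```

{"name": "apply_moves", "arguments": {"targets": [0, 0.002, 0.003, 0.11, 0, 0, 0, 0, 0.11, 0, 0, 0, 0, 0.097, 0, 0, 0, 0, 0, 0, 1, 0, 0, 0, 0, 1, 0, 0, 0, 0, 1, 0, 0, 0, 0, 1, 0, 0, 0, 0, 1, 0, 0, 0, 0], "grip_force": 30}}

```text
clock: 4.8
position: [0.4356, 0.2326, 0.0218]
ee_rot: [2.356, 2.078, 0.0]
force: [-0.2, 1.0, -0.2]
width: 0.508
```

```bash
python3 - <<'E'
from h import *
st=rep()
E
```

```text
t 4.8 p [0.4356 0.2326 0.0218] jawyaw -7.2 tilt [ 3.e-04  1.e-04 -1.e+00] F [-0.2  1.  -0.2] w 0.508
```

{"name": "apply_moves", "arguments": {"targets": [1, 0, 0, 0, 0, 1, 0, 0, 0, 0, 1, 0, 0, 0, 0, 1, 0, 0, -0.03, 0, 1, 0, 0, -0.1, 0, 1, 0, 0, -0.1, 0, 1, 0, 0, -0.11, 0, 1, 0, 0, 0, 0]}}

```text
clock: 5.8
position: [0.4373, 0.2342, 0.1615]
ee_rot: [2.355, 2.077, 0.01]
force: [0.4, -0.7, 0.3]
width: 0.004
```

```bash
python3 - <<'E'
from h import *
st=rep(); go(.5125,-.051,.157,-7)
E
```

```text
t 5.8 p [0.4373 0.2342 0.1615] jawyaw -7.19 tilt [ 0.006   0.0031 -1.    ] F [ 0.4 -0.7  0.3] w 0.004
shares [-0.6839  0.2758  0.0102] rows>= 4.7199832813680915 turn -0.0022
```

```bash
python3 - <<'E'
from h import *
st=rep(); shot("wrist","w4",None,1.5); shot("top","t4",(80,130,280,280),3)
E
```

```text
t 5.8 p [0.4373 0.2342 0.1615] jawyaw -7.19 tilt [ 0.006   0.0031 -1.    ] F [ 0.4 -0.7  0.3] w 0.004
```

View pics/w4.png

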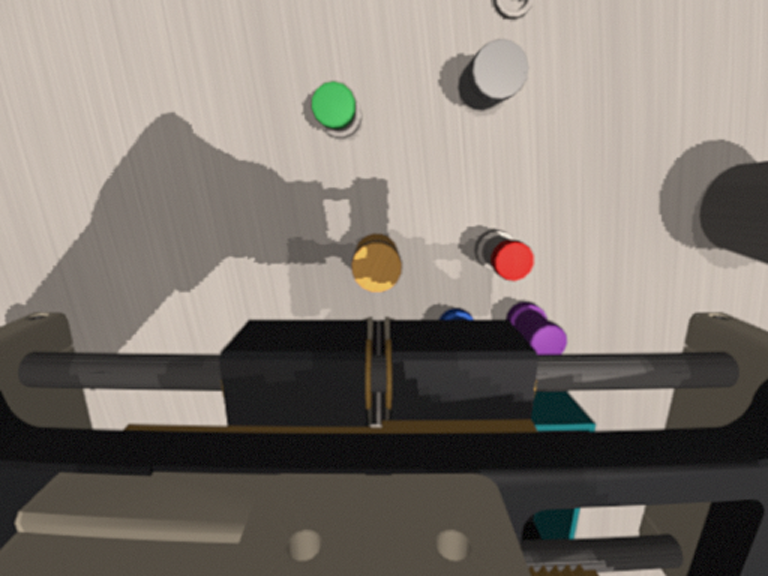

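View pics/t4.png

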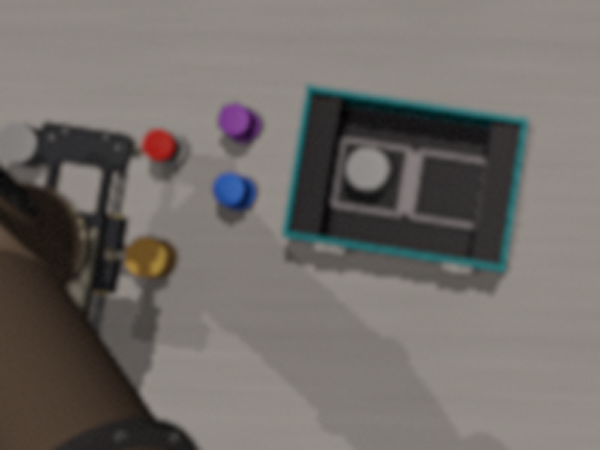

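```bash
python3 - <<'E'
from h import *
st=dict(np.load("pics/w4.npz"))
c=lambda q:((q-np.array([80,130]))*3).round(0)
Rt=R.from_rotvec(st["ee_rot"]).as_matrix()
for k in (0,.02,.066,.1,.15): print(k,c(w2px("top",st["position"]-Rt[:,2]*k)), (w2px("wrist",st["position"]-Rt[:,2]*k,st)*1.5).round())
print("brass",px2w("wrist",(376/1.5,264/1.5),.056,st).round(4),"top",px2w("top",(80+147/3,130+257/3),.056).round(4))
E
```

```text
0 [[112. 250.]] [[377. 309.]]
0.02 [[105. 249.]] [[377. 323.]]
0.066 [[ 90. 248.]] [[377. 368.]]
0.1 [[ 79. 247.]] [[377. 426.]]
0.15 [[ 60. 245.]] [[376. 610.]]
brass [0.4367 0.2349 0.056 ] top [0.4347 0.229  0.056 ]
```

{"name": "apply_moves", "arguments": {"targets": [0, 0, 0, 0, 0, 0, 0, 0, 0, 0, 0, 0, 0, 0, 0, 0, 0, 0, 0, 0, 0, 0, 0, 0, 0, 0, 0, 0, 0, 0, 0, 0, 0, 0, 0, 0, 0, 0, 0, 0], "grip_force": 40}}

```text
clock: 6.9
position: [0.4355, 0.2326, 0.1577]
ee_rot: [2.356, 2.078, 0.0]
force: [0.4, 0.5, -0.1]
width: 0.826
```

```bash
python3 - <<'E'
from h import *
st=rep(); go(.435,.231,.014)
E
```

```text
t 6.9 p [0.4355 0.2326 0.1577] jawyaw -7.2 tilt [ 1.e-04 -1.e-04 -1.e+00] F [ 0.4  0.5 -0.1] w 0.826
shares [-0.0041 -0.0008  0.3591] rows>= 2.2985805791832785 turn None
```

{"name": "apply_moves", "arguments": {"targets": [0, -0.004, 0, 0.1, 0, 0, 0, 0, 0.1, 0, 0, 0, 0, 0.1, 0, 0, 0, 0, 0.055, 0, 0, 0, 0, 0, 0, 1, 0, 0, 0, 0, 1, 0, 0, 0, 0, 1, 0, 0, 0, 0, 1, 0, 0, 0, 0, 1, 0, 0, 0, 0, 1, 0, 0, 0, 0, 1, 0, 0, 0, 0, 1, 0, 0, 0, 0]}}

```text
clock: 8.52
position: [0.4356, 0.2311, 0.0157]
ee_rot: [2.357, 2.077, 0.001]
force: [0.7, -0.8, 0.9]
width: 0.407
```

```bash
python3 - <<'E'
from h import *
st=rep(); shot("wrist","w5",None,1.5); shot("scene","s5",(200,150,456,330),3)
E
```

```text
t 8.525 p [0.4356 0.2311 0.0157] jawyaw -7.21 tilt [ 4.e-04  1.e-04 -1.e+00] F [ 0.7 -0.8  0.9] w 0.407
```

View pics/w5.png

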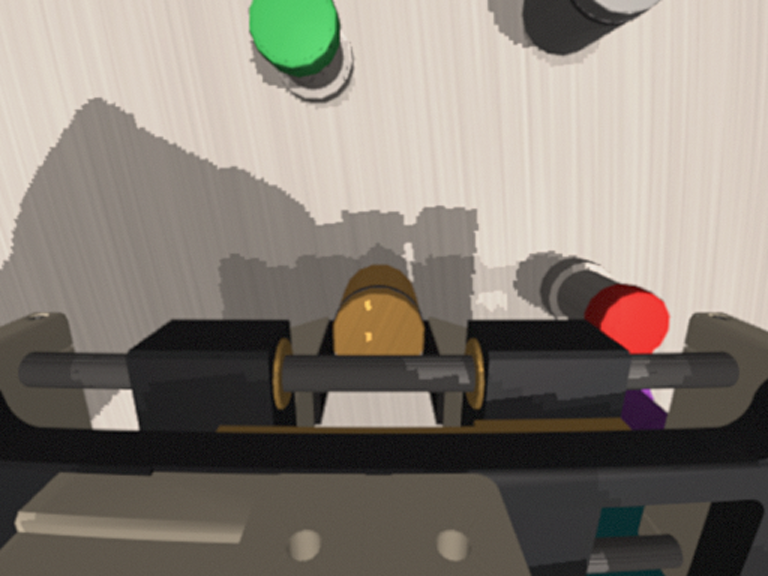

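View pics/s5.png

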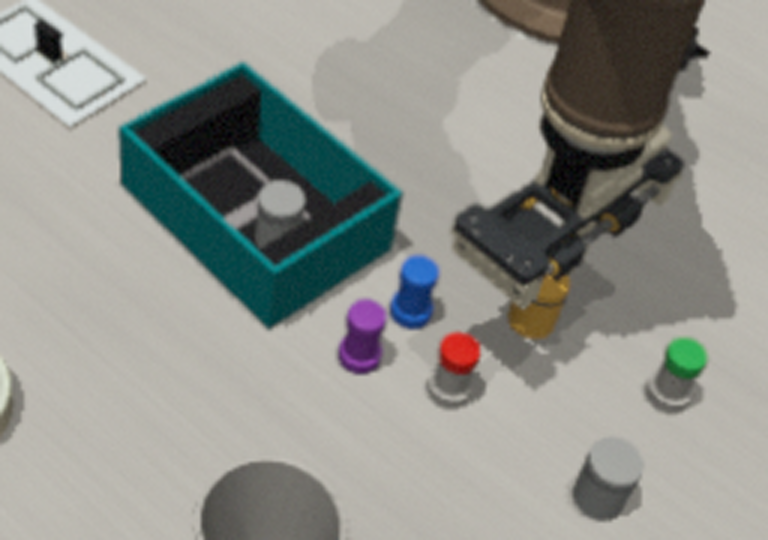

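```bash
python3 - <<'E'
from h import *
st=dict(np.load("pics/w5.npz"))
for v in (287,330): print(px2w("wrist",(378/1.5,v/1.5),.056,st).round(4))
print((w2px("wrist",[.436,.2311,.056],st)*1.5))
im=cv2.imread("pics/w5_raw.png"); cv2.imwrite("pics/w5c.png",cv2.resize(im[160:290,190:320],None,fx=4.5,fy=4.5,interpolation=cv2.INTER_CUBIC))
E
```

```text
[0.4388 0.2541 0.056 ]
[0.4365 0.2354 0.056 ]
[[378.15115586 339.62264063]]
```

View pics/w5c.png

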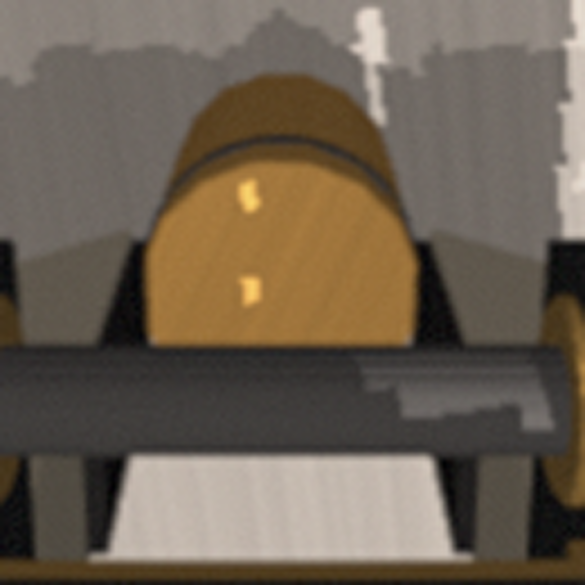

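{"name": "apply_moves", "arguments": {"targets": [1, 0, 0, 0, 0, 1, 0, 0, 0, 0]}}

```text
clock: 8.88
position: [0.4355, 0.231, 0.0157]
ee_rot: [2.356, 2.077, 0.001]
force: [2.3, -0.2, 1.1]
width: 0.41
```

{"name": "apply_moves", "arguments": {"targets": [1, 0, 0, -0.02, 0, 1, 0, 0, -0.02, 0, 1, 0, 0, 0, 0]}}

```text
clock: 9.25
position: [0.4355, 0.2313, 0.0323]
ee_rot: [2.356, 2.078, 0.001]
force: [0.1, 0.0, -2.9]
width: 0.41
```

```bash
python3 - <<'E'
from h import *
st=rep(); shot("scene","s6",(300,200,428,290),6);shot("wrist","w6",None,1.5)
E
```

```text
t 9.25 p [0.4355 0.2313 0.0323] jawyaw -7.19 tilt [ 8.e-04  5.e-04 -1.e+00] F [ 0.1  0.  -2.9] w 0.41
```

View pics/s6.png

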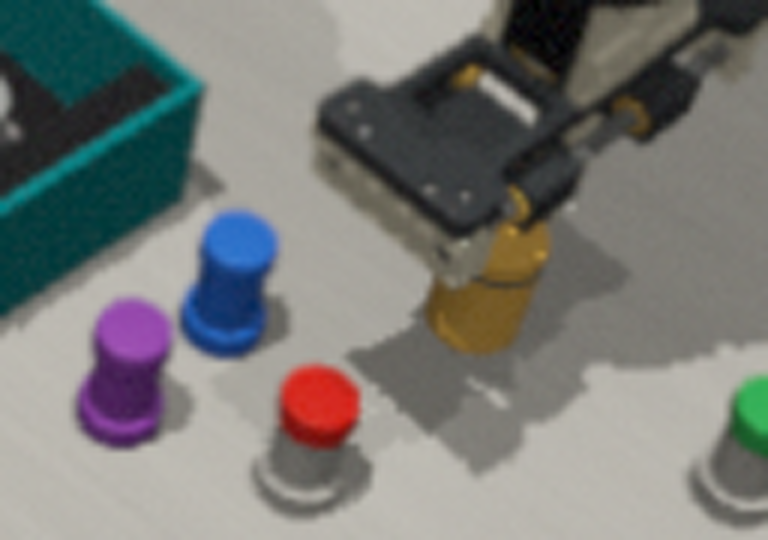

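View pics/w6.png

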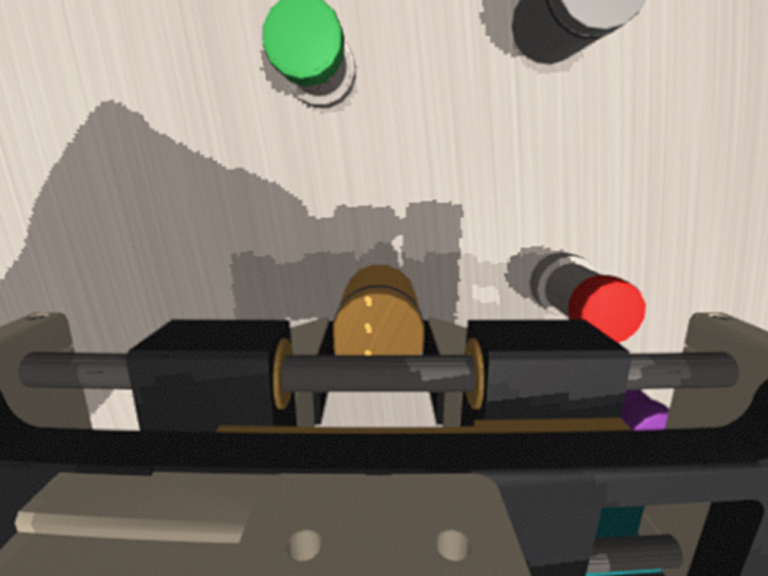

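{"name": "apply_moves", "arguments": {"targets": [1, 0, 0, -0.05, 0, 1, 0, 0, -0.06, 0, 1, 0, 0, -0.06, 0, 1, 0, 0, -0.05, 0, 1, 0, 0, -0.02, 0, 1, 0, 0, 0, 0], "grip_force": 50}}

```text
clock: 10.1
position: [0.4353, 0.2309, 0.1275]
ee_rot: [2.356, 2.077, 0.0]
force: [-0.2, 0.2, -2.5]
width: 0.399
```

```bash
python3 - <<'E'
from h import *
st=rep(); go(.5125,-.051,.125,-7)
E
```

```text
t 10.1 p [0.4353 0.2309 0.1275] jawyaw -7.21 tilt [ 3.e-04 -1.e-04 -1.e+00] F [-0.2  0.2 -2.5] w 0.399
shares [-0.675   0.2799  0.0064] rows>= 4.676851976431157 turn -0.0023
```

{"name": "apply_moves", "arguments": {"targets": [1, -0.045, 0.019, 0, 0, 1, -0.09, 0.037, 0, 0, 1, -0.1, 0.041, 0, 0, 1, -0.1, 0.041, 0, 0, 1, -0.1, 0.041, 0, 0, 1, -0.1, 0.041, 0, 0, 1, -0.09, 0.037, 0, 0, 1, -0.053, 0.022, 0, 0, 1, 0, 0, 0, 0, 1, 0, 0, 0, 0]}}

```text
clock: 11.35
position: [0.5113, -0.0512, 0.1268]
ee_rot: [-2.355, -2.077, 0.001]
force: [0.8, -0.4, -2.8]
width: 0.399
```

```bash
python3 - <<'E'
from h import *
st=rep(); go(.5125,-.053,.021,-7);shot("wrist","w7",None,1.5); shot("top","t7",(150,130,280,240),5)
E
```

```text
t 11.35 p [ 0.5113 -0.0512  0.1268] jawyaw -7.16 tilt [-1.5e-03  6.0e-04 -1.0e+00] F [ 0.8 -0.4 -2.8] w 0.399
shares [-0.0043  0.0038  0.2646] rows>= 1.6935832599931417 turn -0.0018
```

View pics/w7.png

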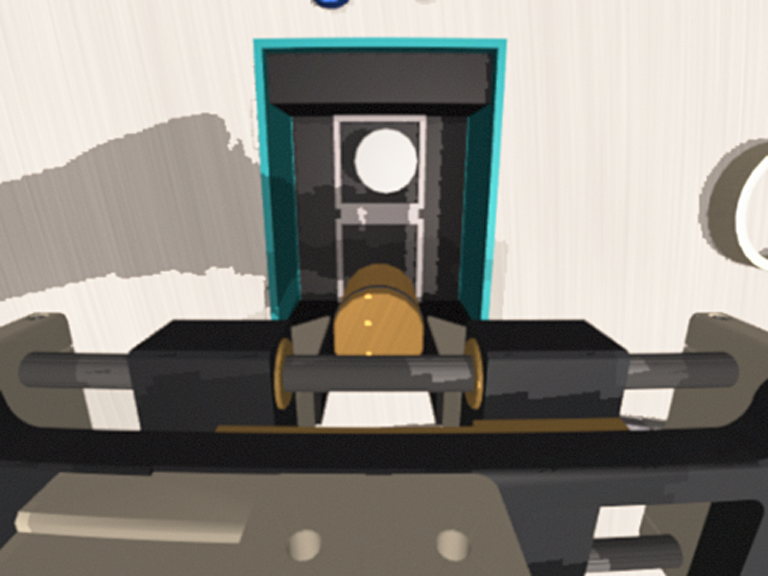

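View pics/t7.png

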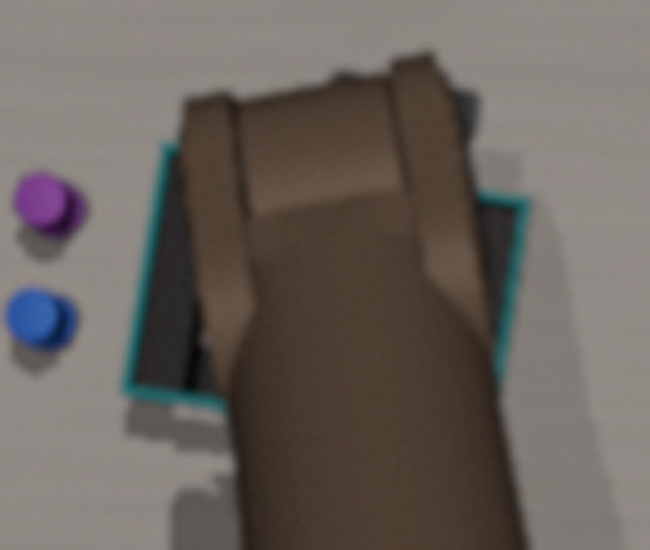

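```bash
python3 - <<'E'
from h import *
st=dict(np.load("pics/w7.npz"))
P=lambda x,y,z:px2w("wrist",(x/1.5,y/1.5),z,st)
a,b=P(255,40,.076),P(506,39,.076); c,d=P(341,222,.011),P(419,222,.011)
print(a.round(4),b.round(4),"yaw",np.degrees(np.arctan2(*(b-a)[1::-1])))
th=np.radians(-7.1); ey=np.array([-np.sin(th),np.cos(th),0]);
print("case ctr",((a+b)/2-ey*.105).round(4)); print(c.round(4),d.round(4),"cav",((c+d)/2-ey*.03).round(4))
print("packed",P(386,160,.061).round(4))
E
```

```text
[0.4602 0.0989 0.076 ] [0.6013 0.0818 0.076 ] yaw -6.939955908098672
case ctr [ 0.5178 -0.0139  0.076 ]
[ 0.4867 -0.0163  0.011 ] [ 0.5473 -0.0238  0.011 ] cav [ 0.5133 -0.0498  0.011 ]
packed [0.5261 0.0242 0.061 ]
```

{"name": "apply_moves", "arguments": {"targets": [1, -0.003, 0.005, 0.05, 0, 1, 0, 0, 0.07, 0, 1, 0, 0, 0.07, 0, 1, 0, 0, 0.04, 0, 1, 0, 0, 0.02, 0, 1, 0, 0, 0.008, 0, 1, 0, 0, 0, 0, 1, 0, 0, 0, 0]}}

```text
clock: 12.45
position: [0.5144, -0.0535, 0.0251]
ee_rot: [2.356, 2.077, 0.001]
force: [1.0, 1.5, -2.6]
width: 0.402
```

```bash
python3 - <<'E'
from h import *
st=rep(); go(.513,-.0525,.021)
E
```

```text
t 12.45 p [ 0.5144 -0.0535  0.0251] jawyaw -7.21 tilt [ 1.2e-03 -2.0e-04 -1.0e+00] F [ 1.   1.5 -2.6] w 0.402
shares [ 0.0021 -0.0038  0.0102] rows>= 0.07079785042973519 turn None
```

{"name": "apply_moves", "arguments": {"targets": [1, 0.002, -0.003, 0.005, 0, 1, 0, 0, 0.005, 0, 1, 0, 0, 0, 0]}}

```text
clock: 12.82
position: [0.513, -0.0525, 0.0206]
ee_rot: [2.356, 2.077, 0.0]
force: [0.5, -0.5, 2.6]
width: 0.401
```

Contact (force +2.6). Release and rise.

{"name": "apply_moves", "arguments": {"targets": [0.35, 0, 0, 0, 0, 0.35, 0, 0, 0, 0, 0.35, 0, 0, 0, 0, 0.35, 0, 0, 0, 0, 0.35, 0, 0, -0.05, 0, 0.35, 0, 0, -0.1, 0, 0.35, 0, 0, -0.12, 0, 0.35, -0.1, 0, -0.1, 0, 0, -0.13, 0, 0, 0, 0, -0.13, 0, 0, 0, 0, 0, 0, 0, 0]}}

```text
clock: 14.2
position: [0.4933, -0.2005, 0.1681]
ee_rot: [2.364, 2.068, -0.003]
force: [0.0, 1.4, -0.6]
width: 0.925
```

```bash
python3 - <<'E'
from h import *
st=rep(); go(.509,-.304,.1,-1.4);shot("wrist","w8",None,1.5)
E
```

```text
t 14.2 p [ 0.4933 -0.2005  0.1681] jawyaw -7.63 tilt [-9.0e-04 -1.9e-03 -1.0e+00] F [ 0.   1.4 -0.6] w 0.925
shares [-0.2509  0.0733  0.1708] rows>= 1.9981986589202043 turn -0.0692
```

View pics/w8.png

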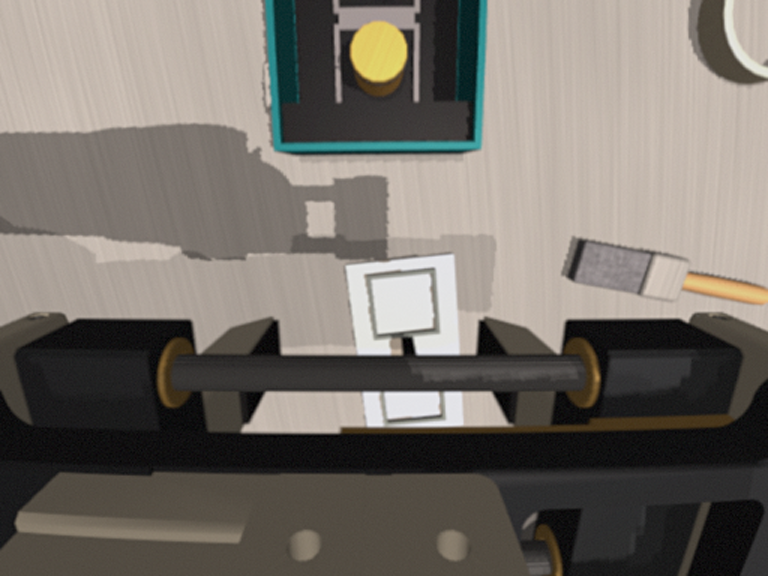

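{"name": "apply_moves", "arguments": {"targets": [0.4, 0, 0, 0, -0.069, 0.4, -0.1, 0.018, 0.05, 0, 0.4, -0.1, 0.018, 0.06, 0, 0.4, -0.058, 0.01, 0.06, 0, 0.4, 0, 0, 0, 0, 0.4, 0, 0, 0, 0]}}

```text
clock: 15.0
position: [0.5122, -0.2967, 0.101]
ee_rot: [-2.238, -2.204, -0.002]
force: [0.7, 0.7, 0.7]
width: 0.6
```

```bash
python3 - <<'E'
from h import *
st=dict(np.load("pics/w8.npz")); print("brass",px2w("wrist",(378/1.5,52/1.5),.061,st).round(4))
st=rep(); go(.509,-.304,.013,-1.4);shot("wrist","w9",None,1.5)
E
```

```text
brass [ 0.5134 -0.0512  0.061 ]
t 15.0 p [ 0.5122 -0.2967  0.101 ] jawyaw -0.86 tilt [ 7.0e-04  1.1e-03 -1.0e+00] F [0.7 0.7 0.7] w 0.6
shares [-0.0185 -0.0078  0.2199] rows>= 1.413305520373448 turn 0.006
```

View pics/w9.png

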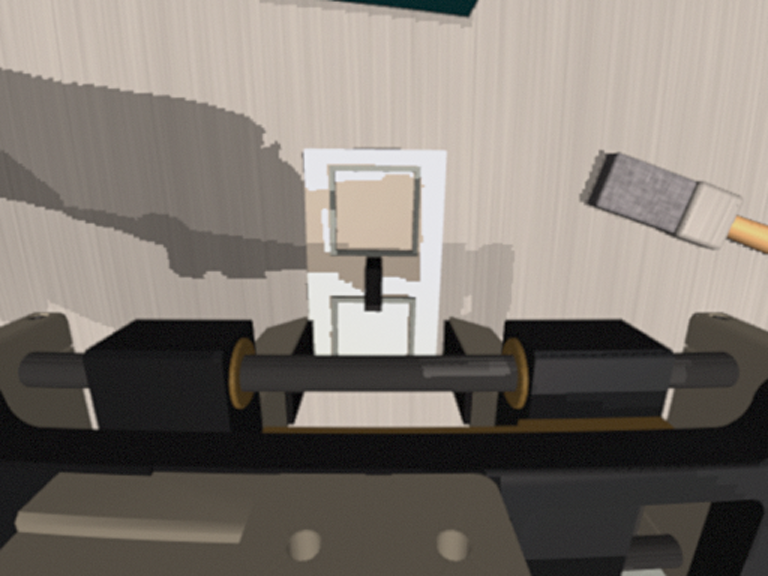

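```bash
python3 - <<'E'
from h import *
st=dict(np.load("pics/w9.npz"))
P=lambda x,y,z:px2w("wrist",(x/1.5,y/1.5),z,st)
a,b=P(304,150,.006),P(446,150,.006);print(a,b,(a+b)/2,np.degrees(np.arctan2(*(b-a)[1::-1])))
print(P(373,311,.046),P(373,272,.046))
im=cv2.imread("pics/w9_raw.png"); cv2.imwrite("pics/w9c.png",cv2.resize(im[160:240,200:300],None,fx=6,fy=6,interpolation=cv2.INTER_CUBIC))
E
```

```text
[ 0.4617772  -0.21133885  0.006     ] [ 0.56144028 -0.21283071  0.006     ] [ 0.51160874 -0.21208478  0.006     ] -0.8575994826196922
[ 0.50881505 -0.31725203  0.046     ] [ 0.50929614 -0.29046859  0.046     ]
```

View pics/w9c.png

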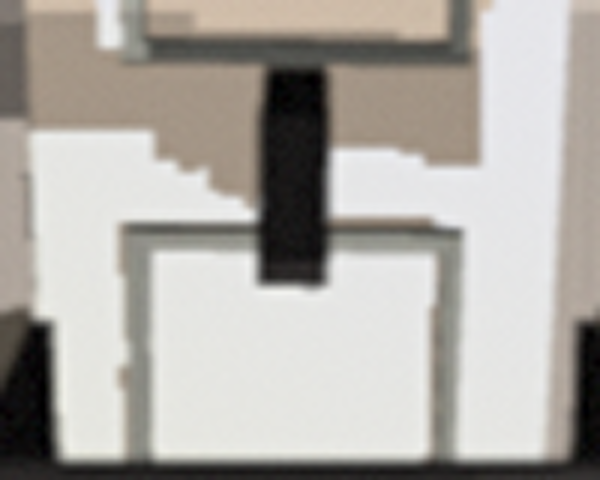

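{"name": "apply_moves", "arguments": {"targets": [0.5, -0.017, -0.007, 0.08, 0.004, 0.5, 0, 0, 0.08, 0, 0.5, 0, 0, 0.05, 0, 0.5, 0, 0, 0.01, 0, 0.5, 0, 0, 0, 0, 1, 0, 0, 0, 0, 1, 0, 0, 0, 0, 1, 0, 0, 0, 0, 1, 0, 0, 0, 0, 1, 0, 0, 0, 0, 1, 0, 0, 0, 0, 1, 0, 0, 0, 0], "grip_force": 50}}

```text
clock: 16.55
position: [0.5084, -0.3056, 0.0124]
ee_rot: [-2.247, -2.195, 0.0]
force: [0.3, -1.7, -0.4]
width: 0.005
```

```bash
python3 - <<'E'
from h import *
st=rep()
E
```

```text
t 16.55 p [ 0.5084 -0.3056  0.0124] jawyaw -1.35 tilt [-1.e-04  0.e+00 -1.e+00] F [ 0.3 -1.7 -0.4] w 0.005
```

```bash
python3 - <<'E'
from h import *
shot("wrist","w10",None,1.5);shot("scene","s10",(130,100,330,240),4)
E
```

```text
(no output)
```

View pics/w10.png

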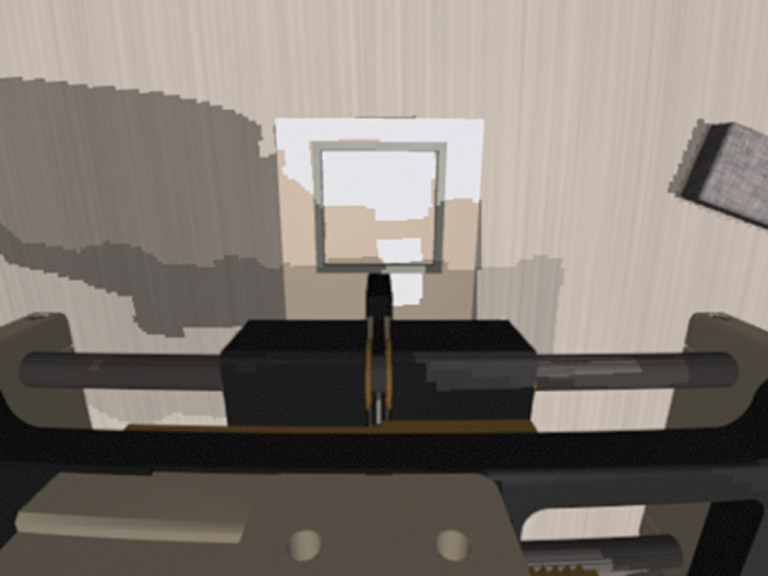

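View pics/s10.png

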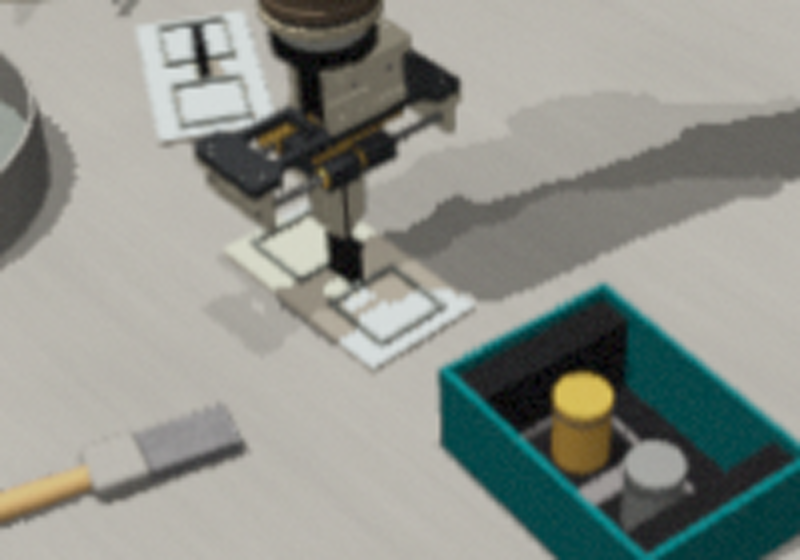

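```bash
python3 - <<'E'
import cv2,numpy as np
o=[]
for n in ("w4","w10"):
    im=cv2.imread(f"pics/{n}_raw.png"); o.append(cv2.resize(im[170:295,215:290],None,fx=4.6,fy=4.6,interpolation=cv2.INTER_CUBIC))
cv2.imwrite("pics/cmp.png",np.hstack(o))
E
```

```text
(no output)
```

View pics/cmp.png

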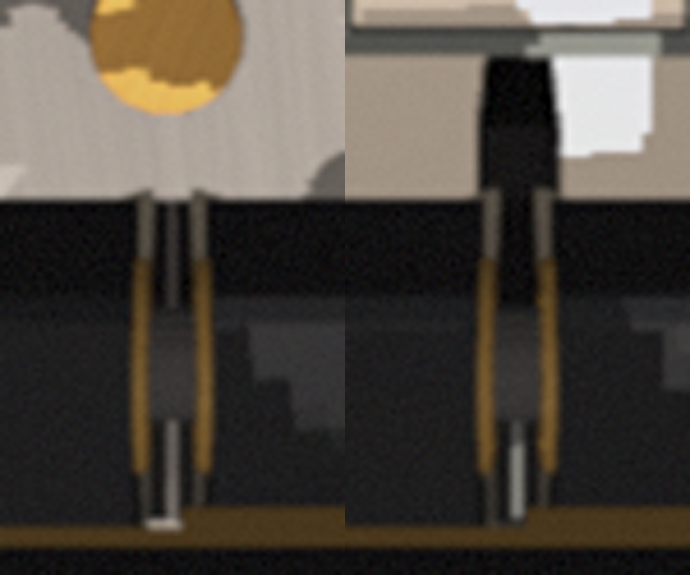

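{"name": "apply_moves", "arguments": {"targets": [1, 0, 0, -0.02, 0, 1, 0, 0, -0.02, 0, 1, 0, 0, 0, 0, 1, 0, 0, 0, 0]}}

```text
clock: 17.15
position: [0.5084, -0.3057, 0.0286]
ee_rot: [2.247, 2.195, -0.0]
force: [0.7, 0.6, -0.3]
width: 0.005
```

```bash
python3 - <<'E'
from h import *
rep();shot("wrist","w11",None,1.5);shot("scene","s11",(130,100,330,240),4);shot("top","t11",(250,130,400,250),5)
E
```

```text
t 17.15 p [ 0.5084 -0.3057  0.0286] jawyaw -1.35 tilt [ 2.e-04 -2.e-04 -1.e+00] F [ 0.7  0.6 -0.3] w 0.005
```

View pics/w11.png

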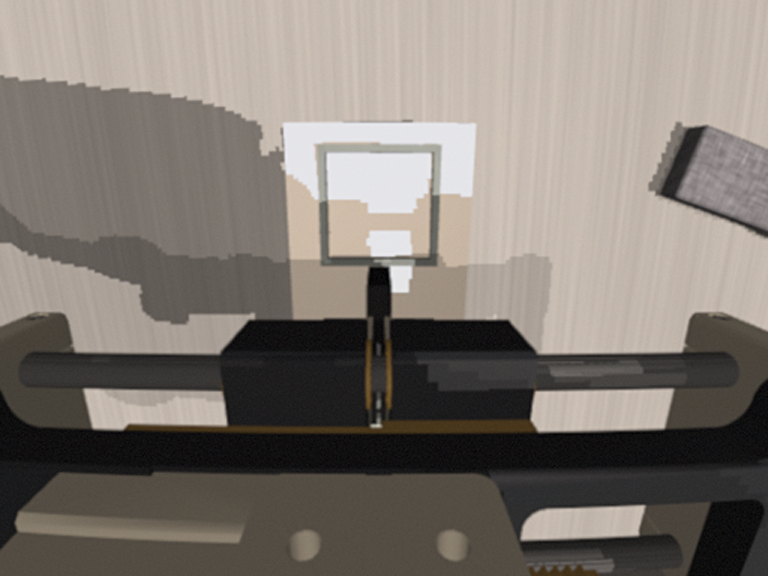

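View pics/s11.png

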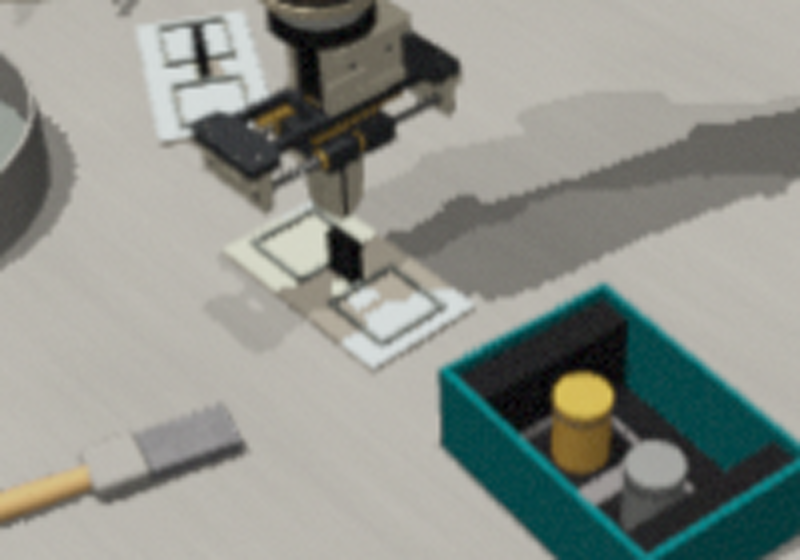

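View pics/t11.png

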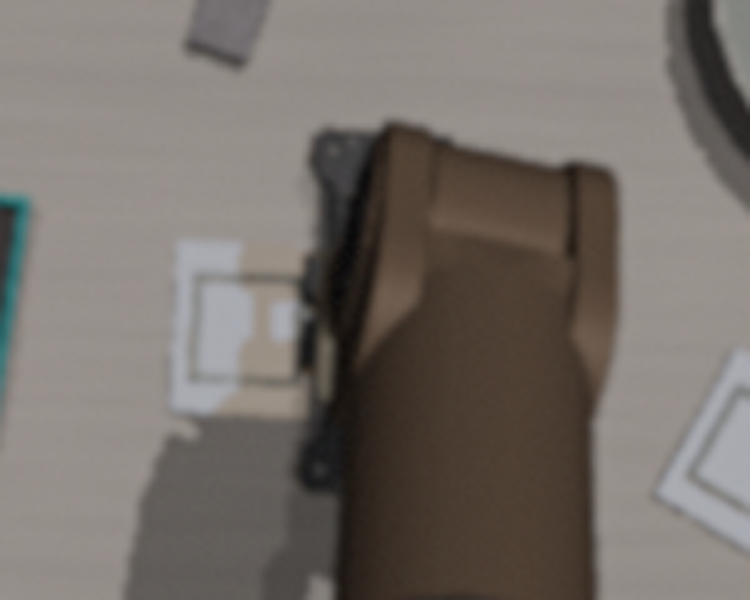

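```bash
python3 - <<'E'
from h import *
for n in ("s10","s11"):
    st=dict(np.load(f"pics/{n}.npz")); Rt=R.from_rotvec(st["ee_rot"]).as_matrix()
    for k in (0,.019,.066): print(n,k,((w2px("scene",st["position"]-Rt[:,2]*k)-[130,100])*4).round())
print("blocktop corners",((w2px("scene",[[.5095,-.3185,.046],[.5095,-.2885,.046],[.5095,-.2885,.006]])-[130,100])*4).round())
print("tray corners",((w2px("scene",[[.5606,-.2133,.006],[.5571,-.3959,.006],[.46,-.2107,.006]])-[130,100])*4).round())
E
```

```text
s10 0 [[339. 264.]]
s10 0.019 [[338. 245.]]
s10 0.066 [[334. 197.]]
s11 0 [[338. 248.]]
s11 0.019 [[337. 229.]]
s11 0.066 [[332. 179.]]
blocktop corners [[324. 223.]
 [350. 242.]
 [354. 282.]]
tray corners [[369. 364.]
 [217. 245.]
 [471. 300.]]
```

```bash
python3 - <<'E'
import cv2,numpy as np
im=cv2.imread("pics/s11_raw.png"); cv2.imwrite("pics/s11c.png",cv2.resize(im[120:200,175:265],None,fx=8,fy=8,interpolation=cv2.INTER_CUBIC))
E
```

```text
(no output)
```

View pics/s11c.png

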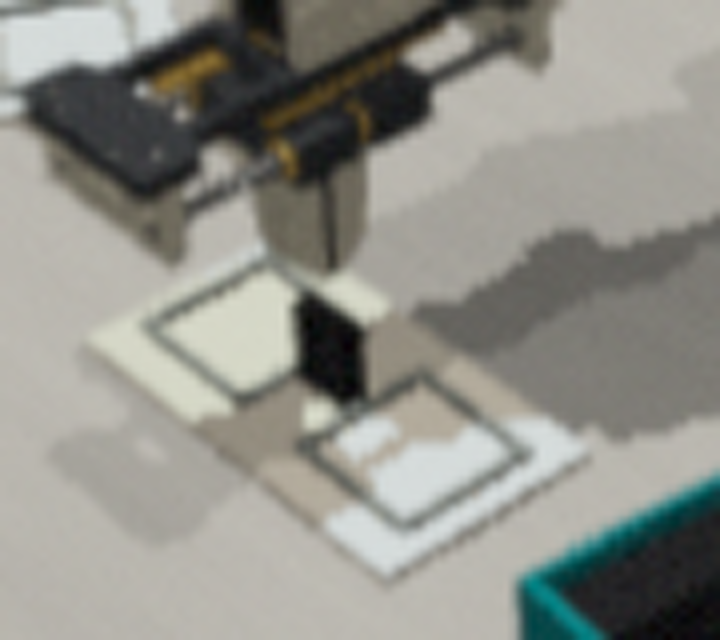

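{"name": "apply_moves", "arguments": {"targets": [0.5, 0.005, 0.002, 0, 0, 0.5, 0, 0, 0, 0, 0.5, 0, 0, 0, 0, 0.5, 0, 0, 0, 0, 0.5, 0, 0, 0.02, 0, 0.5, 0, 0, 0.03, 0, 0.5, 0, 0, 0.02, 0, 0.5, 0, 0, 0.01, 0, 0.5, 0, 0, 0, 0]}}

```text
clock: 18.42
position: [0.5091, -0.3036, -0.004]
ee_rot: [-2.247, -2.195, 0.0]
force: [0.6, -0.5, -0.2]
width: 0.501
```

```bash
python3 - <<'E'
from h import *
rep();shot("scene","s12",(175,120,265,200),8)
E
```

```text
t 18.425 p [ 0.5091 -0.3036 -0.004 ] jawyaw -1.35 tilt [-5.e-04  3.e-04 -1.e+00] F [ 0.6 -0.5 -0.2] w 0.501
```

View pics/s12.png

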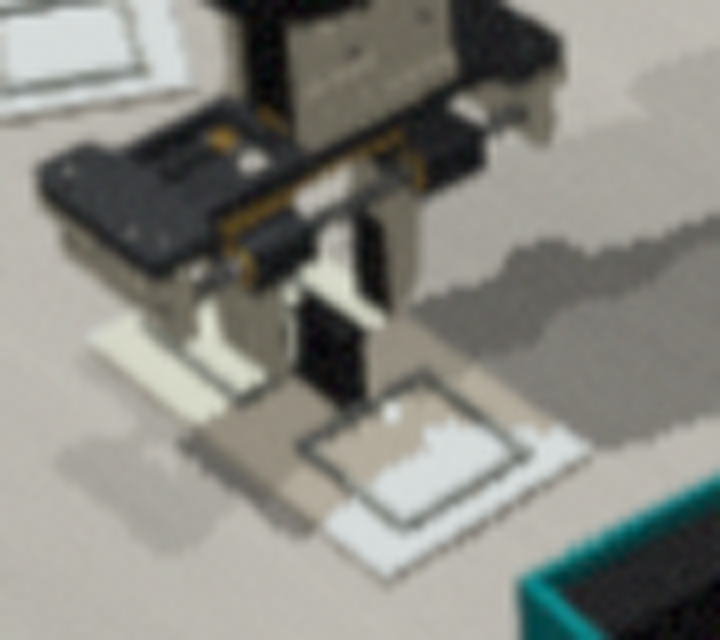

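{"name": "apply_moves", "arguments": {"targets": [0.5, 0, 0, 0.015, 0, 0.5, 0, 0, 0.01, 0, 0.5, 0, 0, 0, 0]}}

```text
clock: 18.85
position: [0.509, -0.3036, -0.0139]
ee_rot: [-2.247, -2.195, 0.0]
force: [0.3, 0.4, -0.8]
width: 0.498
```

```bash
python3 - <<'E'
from h import *
rep();shot("scene","s13",(175,120,265,200),8);shot("wrist","w13",None,1.5)
E
```

```text
t 18.85 p [ 0.509  -0.3036 -0.0139] jawyaw -1.35 tilt [-6.e-04  2.e-04 -1.e+00] F [ 0.3  0.4 -0.8] w 0.498
```

View pics/s13.png

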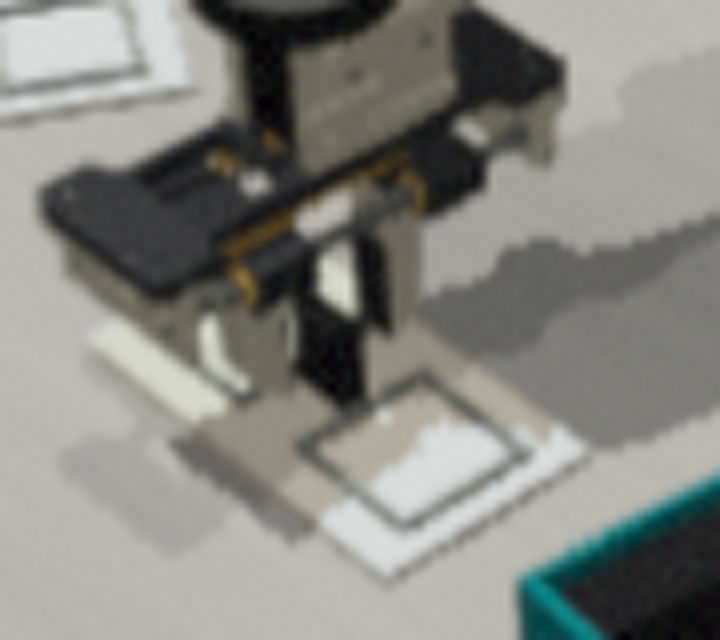

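View pics/w13.png

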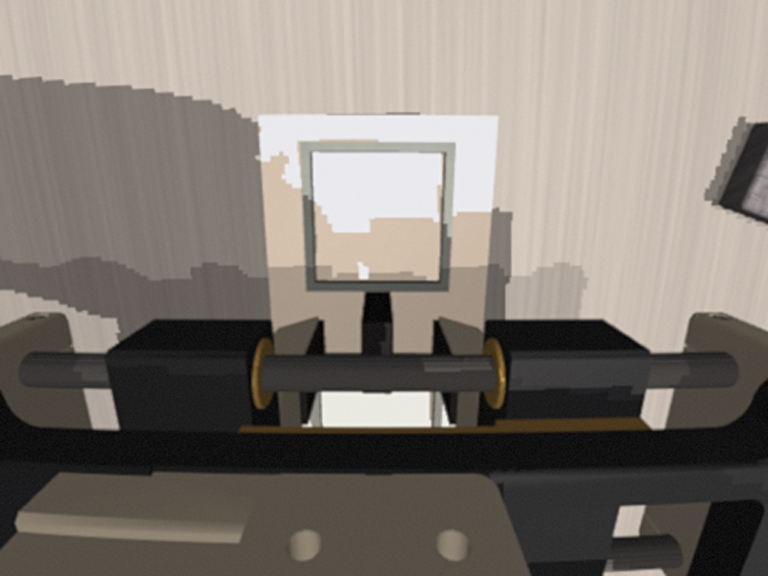

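{"name": "apply_moves", "arguments": {"targets": [0.5, 0, 0, 0.008, 0, 0.5, 0, 0, 0.005, 0, 0.5, 0, 0, 0, 0]}}

```text
clock: 19.32
position: [0.5091, -0.3036, -0.019]
ee_rot: [-2.247, -2.195, 0.0]
force: [-0.0, -0.1, -0.3]
width: 0.502
```

```bash
python3 - <<'E'
from h import *
rep()
st=dict(np.load("pics/w13.npz"))
for y in (297,393): print(px2w("wrist",(378/1.5,y/1.5),.046,st).round(4))
E
```

```text
t 19.325 p [ 0.5091 -0.3036 -0.019 ] jawyaw -1.35 tilt [-3.e-04  1.e-04 -1.e+00] F [-0.  -0.1 -0.3] w 0.502
[ 0.51   -0.2786  0.046 ]
[ 0.5091 -0.3174  0.046 ]
```

{"name": "apply_moves", "arguments": {"targets": [1, 0, 0, 0, 0, 1, 0, 0, 0, 0, 1, 0, 0, 0, 0, 1, 0, 0, 0, 0, 1, 0, 0, 0, 0, 1, 0, 0, 0, 0, 1, 0, 0, 0, 0], "grip_force": 50}}

```text
clock: 20.2
position: [0.5092, -0.3037, -0.0188]
ee_rot: [2.247, 2.195, -0.0]
force: [-0.9, -0.8, 1.2]
width: 0.128
```

{"name": "apply_moves", "arguments": {"targets": [1, 0, 0, -0.02, 0, 1, 0, 0, -0.05, 0, 1, 0, 0, -0.07, 0, 1, 0, 0, -0.08, 0, 1, 0, 0, -0.05, 0, 1, 0, 0, -0.02, 0, 1, 0, 0, 0, 0.03, 1, 0, 0, 0, 0.03, 1, 0, 0, 0, 0]}}

```text
clock: 21.32
position: [0.5087, -0.3034, 0.0966]
ee_rot: [-2.347, -2.087, 0.001]
force: [-0.3, 0.1, -2.5]
width: 0.123
```

```bash
python3 - <<'E'
from h import *
rep(); go(.5175,-.0135,.1,-7); shot("wrist","w14",None,1.5); shot("scene","s14",(150,80,330,215),4)
E
```

```text
t 21.325 p [ 0.5087 -0.3034  0.0966] jawyaw -6.73 tilt [-1.1e-03  5.0e-04 -1.0e+00] F [-0.3  0.1 -2.5] w 0.123
shares [ 0.7224 -0.0632 -0.0082] rows>= 4.641250686090998 turn 0.003
```

View pics/w14.png

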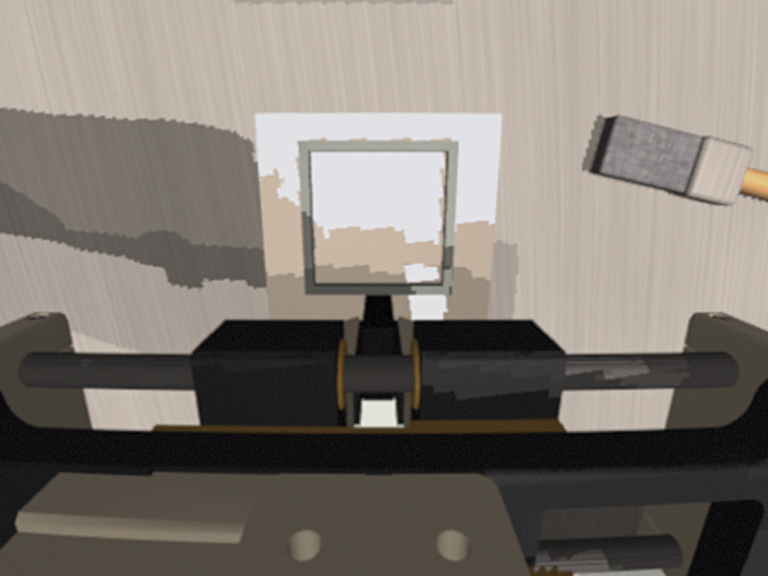

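View pics/s14.png

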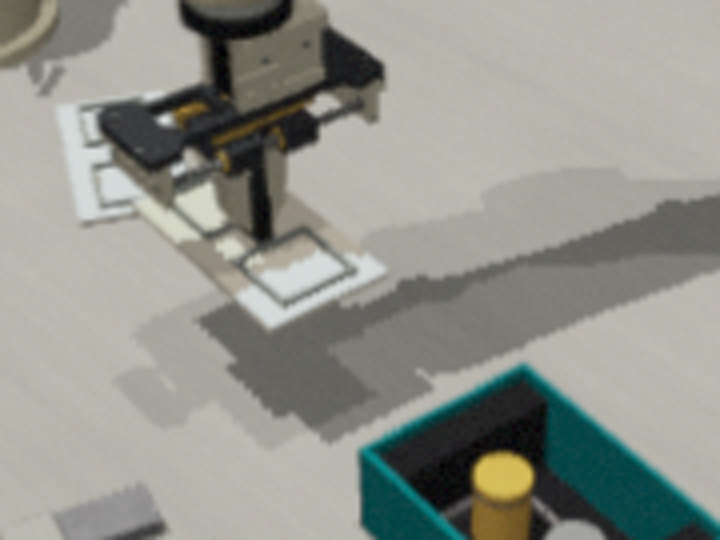

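```bash
python3 - <<'E'
from h import *
st=dict(np.load("pics/w14.npz")); z=.1214
P=lambda x,y:px2w("wrist",(x/1.5,y/1.5),z,st)
a,b=P(256,114),P(500,113); Rt=R.from_rotvec(st["ee_rot"]).as_matrix()
print((Rt.T@(a-st["position"])).round(4),(Rt.T@(b-st["position"])).round(4))
E
```

```text
[ 0.0919 -0.0493 -0.0247] [ 0.0923  0.0499 -0.0248]
```

{"name": "apply_moves", "arguments": {"targets": [1, 0.04, -0.0035, 0, 0.003, 1, 0.08, -0.007, 0, 0, 1, 0.1, -0.009, 0, 0, 1, 0.11, -0.0095, 0, 0, 1, 0.11, -0.0095, 0, 0, 1, 0.11, -0.0095, 0, 0, 1, 0.09, -0.008, 0, 0, 1, 0.055, -0.005, 0, 0, 1, 0.025, -0.002, 0, 0, 1, 0, 0, 0, 0, 1, 0, 0, 0, 0]}}

```text
clock: 22.8
position: [0.5192, -0.016, 0.0971]
ee_rot: [2.354, 2.08, -0.001]
force: [-0.7, -0.7, -3.1]
width: 0.131
```

```bash
python3 - <<'E'
from h import *
rep(); go(.5175,-.0145,.048,-7); shot("wrist","w15",None,1.5); shot("scene","s15",(190,130,370,265),4)
E
```

```text
t 22.8 p [ 0.5192 -0.016   0.0971] jawyaw -7.1 tilt [-3.e-04 -7.e-04 -1.e+00] F [-0.7 -0.7 -3.1] w 0.131
shares [ 0.0032 -0.0047  0.1227] rows>= 0.7863971630570599 turn -0.0011
```

View pics/w15.png

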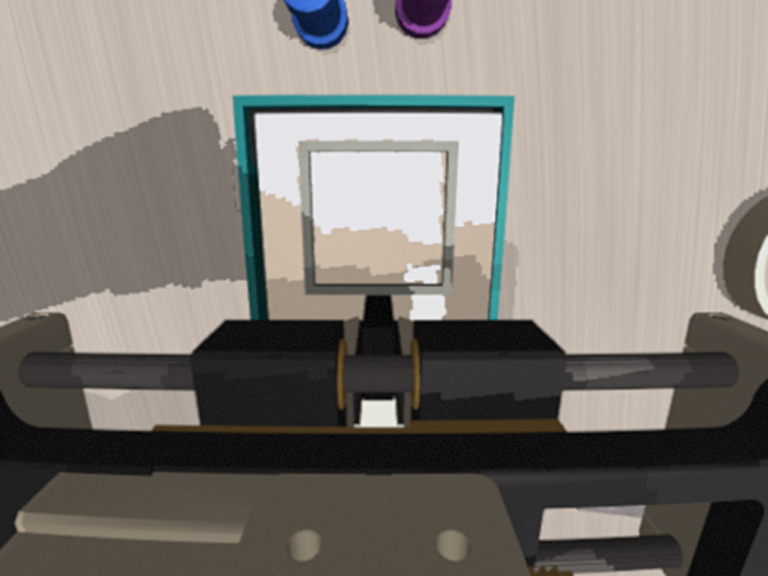

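View pics/s15.png

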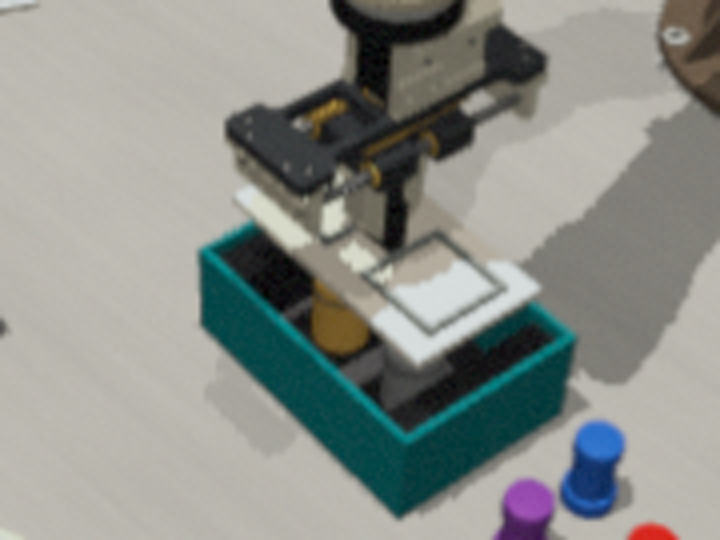

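```bash
python3 - <<'E'
from h import *
st=dict(np.load("pics/w15.npz"))
P=lambda x,y:px2w("wrist",(x/1.5,y/1.5),.076,st)
a,b=P(233,97),P(514,97); Rt=R.from_rotvec(st["ee_rot"]).as_matrix()
print((Rt.T@(a-st["position"])).round(4),(Rt.T@(b-st["position"])).round(4))
E
```

```text
[ 0.1068 -0.0739  0.021 ] [0.1068 0.0699 0.021 ]
```

{"name": "apply_moves", "arguments": {"targets": [1, 0.003, -0.005, 0.02, 0, 1, 0, 0, 0.04, 0, 1, 0, 0, 0.03, 0, 1, 0, 0, 0.02, 0, 1, 0, 0, 0.01, 0, 1, 0, 0, 0, 0, 1, 0, 0, 0, 0]}}

```text
clock: 23.78
position: [0.5179, -0.0132, 0.0495]
ee_rot: [2.353, 2.081, 0.001]
force: [1.1, 0.0, -3.3]
width: 0.127
```

```bash
python3 - <<'E'
from h import *
rep(); shot("wrist","w16",None,1.5); shot("scene","s16",(190,130,370,265),4)
E
```

```text
t 23.775 p [ 0.5179 -0.0132  0.0495] jawyaw -7.02 tilt [ 7.e-04 -0.e+00 -1.e+00] F [ 1.1  0.  -3.3] w 0.127
```

View pics/w16.png

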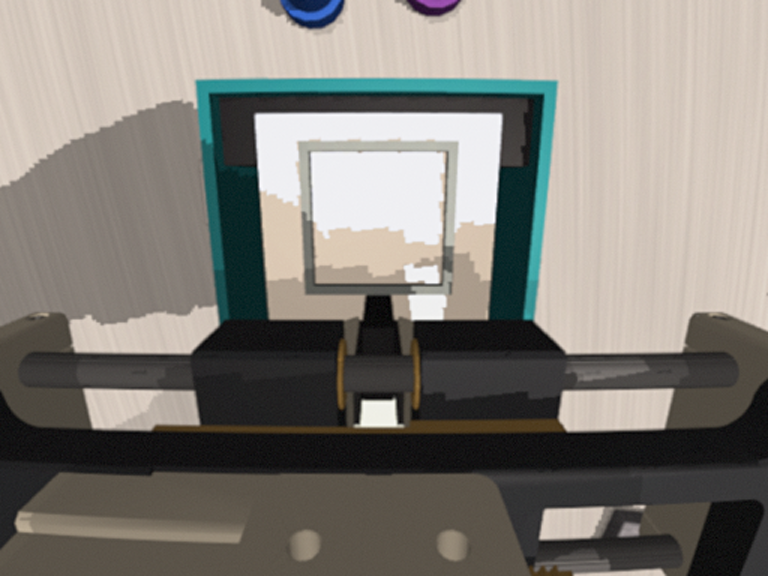

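View pics/s16.png

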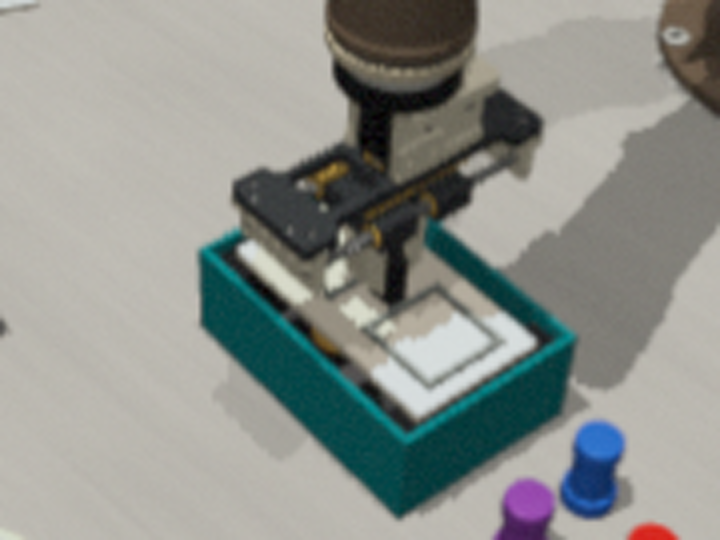

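Centred, tray 3 mm above the ledges. Lower the rest.

{"name": "apply_moves", "arguments": {"targets": [1, 0, 0, 0.005, 0, 1, 0, 0, 0.004, 0, 1, 0, 0, 0, 0]}}

```text
clock: 24.25
position: [0.5176, -0.0134, 0.0462]
ee_rot: [2.353, 2.081, -0.0]
force: [-2.1, -0.6, 6.4]
width: 0.129
```

{"name": "apply_moves", "arguments": {"targets": [0.7, 0, 0, 0, 0, 0.7, 0, 0, 0, 0, 0.6, 0, 0, 0, 0, 0.6, 0, 0, -0.03, 0, 0.6, 0, 0, -0.08, 0, 0.6, 0, 0, -0.1, 0, 0.4, 0, 0, -0.06, 0, 0.4, 0.12, 0.0, 0, 0, 0.4, 0.12, 0, 0, 0, 0.4, 0.06, 0, 0, 0, 0.4, 0, 0, 0, 0, 0.4, 0, 0, 0, 0]}}

```text
clock: 25.75
position: [0.5322, 0.1047, 0.1539]
ee_rot: [2.354, 2.08, -0.001]
force: [0.4, 0.3, 0.2]
width: 0.6
```

```bash
python3 - <<'E'
from h import *
rep(); go(.541,.2235,.06); shot("wrist","w17",None,1.5); shot("scene","s17",(190,130,370,265),4)
E
```

```text
t 25.75 p [0.5322 0.1047 0.1539] jawyaw -7.07 tilt [-0.e+00 -7.e-04 -1.e+00] F [0.4 0.3 0.2] w 0.6
shares [ 0.2977 -0.0147  0.2344] rows>= 2.4269444838984002 turn None
```

View pics/w17.png

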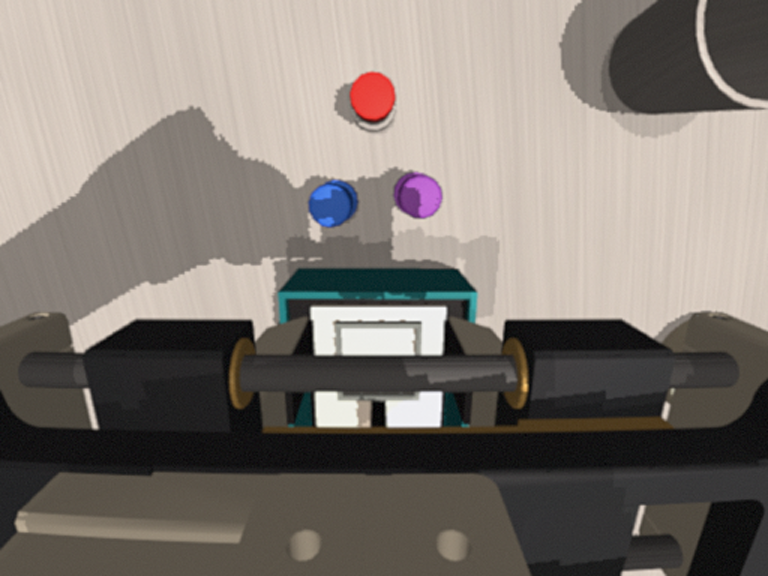

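View pics/s17.png

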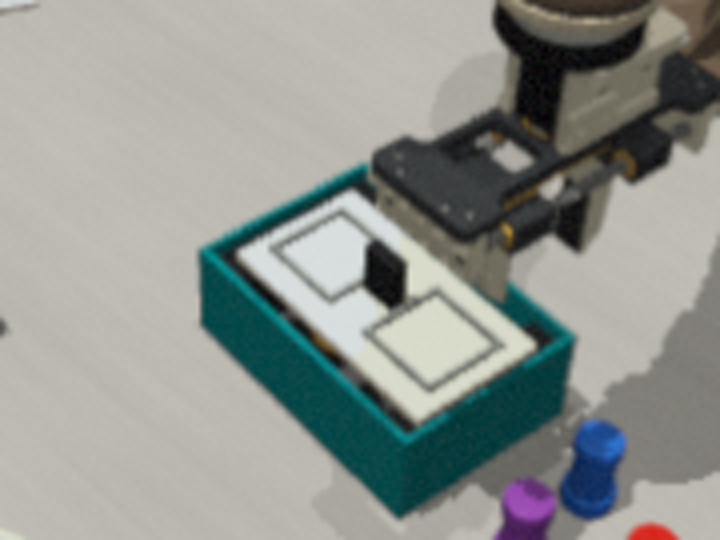

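```bash
python3 - <<'E'
from h import *
st=dict(np.load("pics/w17.npz"))
P=lambda x,y,z:px2w("wrist",(x/1.5,y/1.5),z,st)
print("red",P(372.5,97,.06),"blue",P(332,206,.06),"purple",P(421,196,.06))
E
```

```text
red [0.54341211 0.22316938 0.06      ] blue [0.50521029 0.15391331 0.06      ] purple [0.56955638 0.1531028  0.06      ]
```

{"name": "apply_moves", "arguments": {"targets": [0.4, 0.1, -0.004, 0.06, 0, 0.4, 0.1, -0.004, 0.08, 0, 0.4, 0.098, -0.004, 0.08, 0, 0.4, 0, 0, 0, 0, 0.4, 0, 0, 0, 0]}}

```text
clock: 26.48
position: [0.5423, 0.2232, 0.0657]
ee_rot: [2.354, 2.08, -0.001]
force: [1.2, -1.4, -0.6]
width: 0.596
```

```bash
python3 - <<'E'
from h import *
rep(); go(.542,.2235,-.019); shot("wrist","w18",None,1.5)
st=dict(np.load("pics/w18.npz")); print((w2px("wrist",[.542,.2235,.06],st)*1.5).round())
E
```

```text
t 26.475 p [0.5423 0.2232 0.0657] jawyaw -7.08 tilt [-2.e-04 -1.e-03 -1.e+00] F [ 1.2 -1.4 -0.6] w 0.596
shares [ 0.0008 -0.0009  0.2118] rows>= 1.355400314531551 turn None
[[377. 305.]]
```

View pics/w18.png

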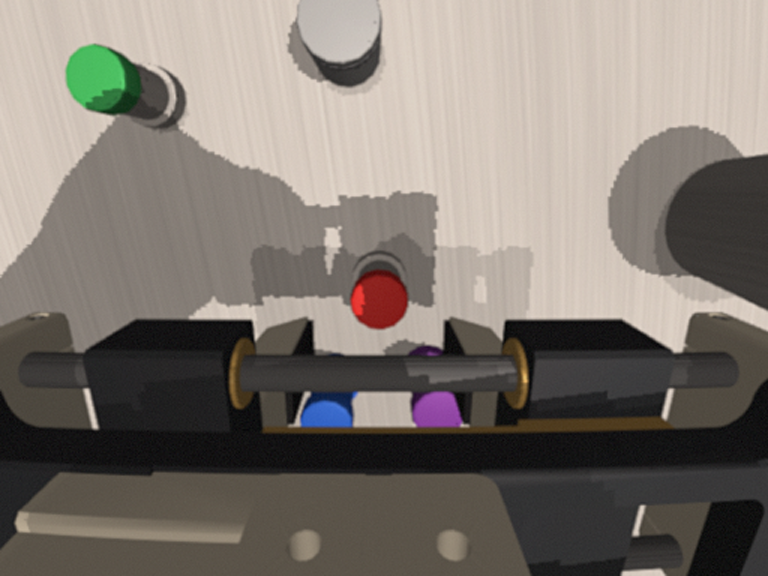

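{"name": "apply_moves", "arguments": {"targets": [0.4, 0.005, 0.002, 0.04, 0, 0.4, 0, 0, 0.08, 0, 0.4, 0, 0, 0.06, 0, 0.4, 0, 0, 0.025, 0, 0.4, 0, 0, 0.004, 0, 0.4, 0, 0, 0, 0], "grip_force": 30}}

```text
clock: 27.28
position: [0.5436, 0.2267, -0.0173]
ee_rot: [2.353, 2.081, 0.002]
force: [-0.9, -0.2, 0.9]
width: 0.604
```

```bash
python3 - <<'E'
from h import *
rep(); shot("wrist","w19",None,1.5); shot("scene","s19",(300,200,420,290),6)
E
```

```text
t 27.275 p [ 0.5436  0.2267 -0.0173] jawyaw -7.03 tilt [ 1.e-03  4.e-04 -1.e+00] F [-0.9 -0.2  0.9] w 0.604
```

View pics/w19.png

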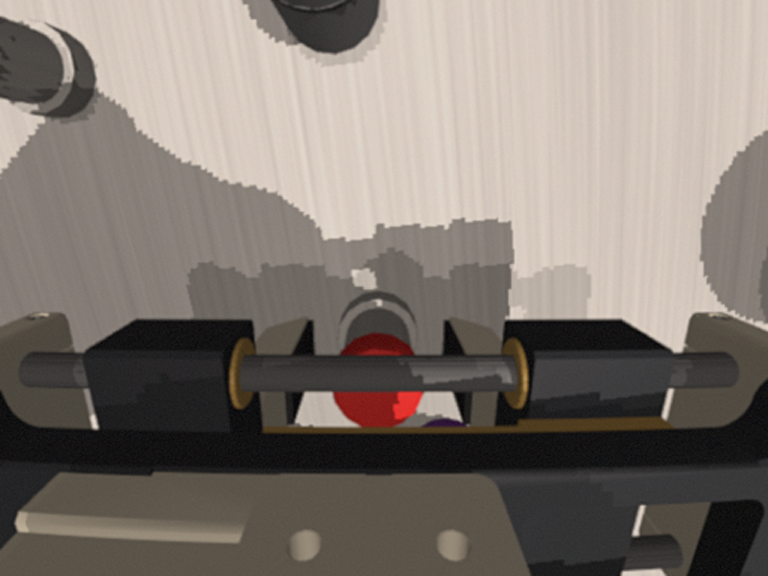

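View pics/s19.png

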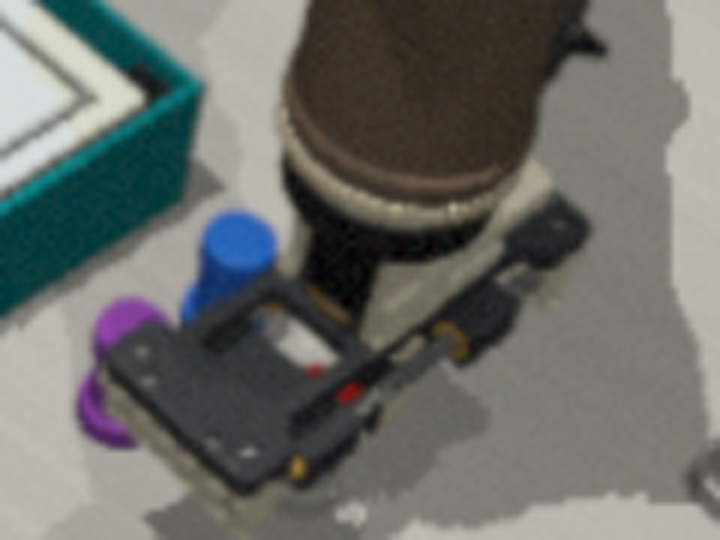

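```bash
python3 - <<'E'
from h import *
st=dict(np.load("pics/w19.npz"))
for z in(.06,): print(px2w("wrist",(378/1.5,381/1.5),z,st).round(4))
E
```

```text
[0.544  0.2279 0.06  ]
```

{"name": "apply_moves", "arguments": {"targets": [1, 0, 0, 0, 0, 1, 0, 0, 0, 0, 1, 0, 0, 0, 0, 1, 0, 0, 0, 0, 1, 0, 0, 0, 0, 1, 0, 0, 0, 0]}}

```text
clock: 28.12
position: [0.5432, 0.2266, -0.0178]
ee_rot: [2.353, 2.081, 0.0]
force: [0.4, -0.8, 3.2]
width: 0.337
```

{"name": "apply_moves", "arguments": {"targets": [1, 0, 0, 0, 0, 1, 0, 0, 0, 0]}}

```text
clock: 28.38
position: [0.5432, 0.2266, -0.0179]
ee_rot: [2.353, 2.081, 0.0]
force: [0.2, 0.3, 3.8]
width: 0.343
```

```bash
python3 - <<'E'
from h import *
rep(); shot("wrist","w20",(170,180,340,310),4)
E
```

```text
t 28.375 p [ 0.5432  0.2266 -0.0179] jawyaw -7.02 tilt [ 3.e-04  1.e-04 -1.e+00] F [0.2 0.3 3.8] w 0.343
```

View pics/w20.png

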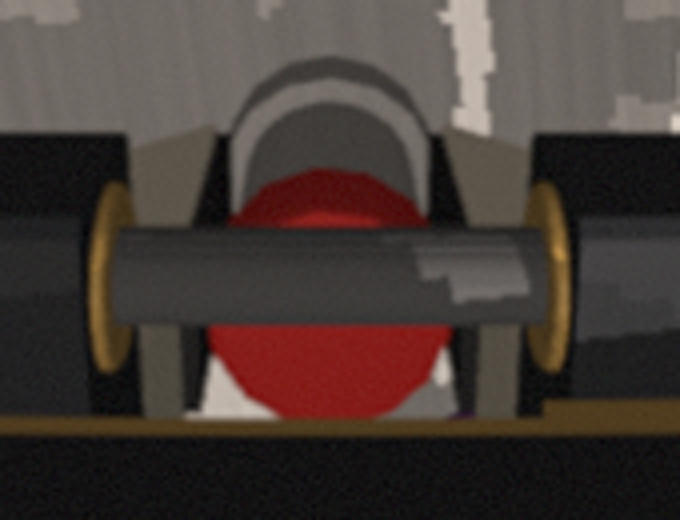

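{"name": "apply_moves", "arguments": {"targets": [0.45, 0, 0, 0, 0, 0.45, 0, 0, 0, 0, 0.45, 0, 0, 0, 0, 0.45, 0, 0, 0.007, 0, 0.45, 0, 0, 0.007, 0, 0.45, 0, 0, 0, 0, 1, 0, 0, 0, 0, 1, 0, 0, 0, 0, 1, 0, 0, 0, 0, 1, 0, 0, 0, 0, 1, 0, 0, 0, 0]}}

```text
clock: 29.8
position: [0.5433, 0.2267, -0.0233]
ee_rot: [2.353, 2.081, 0.001]
force: [0.1, -0.9, 5.6]
width: 0.338
```

```bash
python3 - <<'E'
from h import *
rep(); shot("wrist","w21",(170,180,340,310),4)
E
```

```text
t 29.8 p [ 0.5433  0.2267 -0.0233] jawyaw -7.02 tilt [ 5.e-04  2.e-04 -1.e+00] F [ 0.1 -0.9  5.6] w 0.338
```

View pics/w21.png

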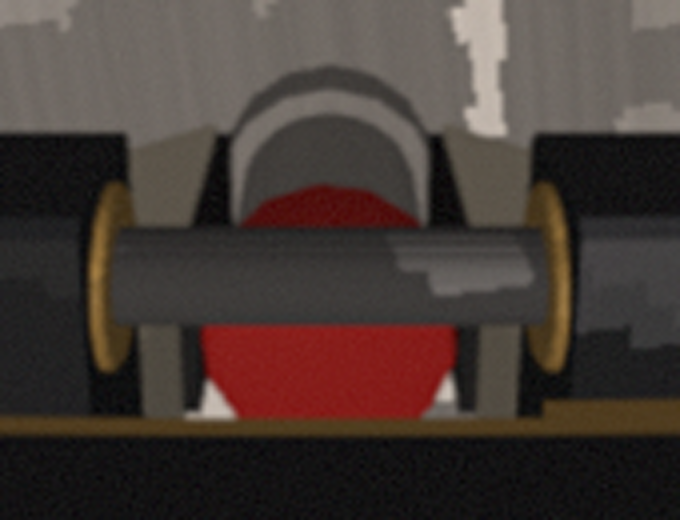

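```bash
python3 - <<'E'
from h import *
shot("scene","s21",(300,200,420,290),6)
E
```

```text
(no output)
```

View pics/s21.png

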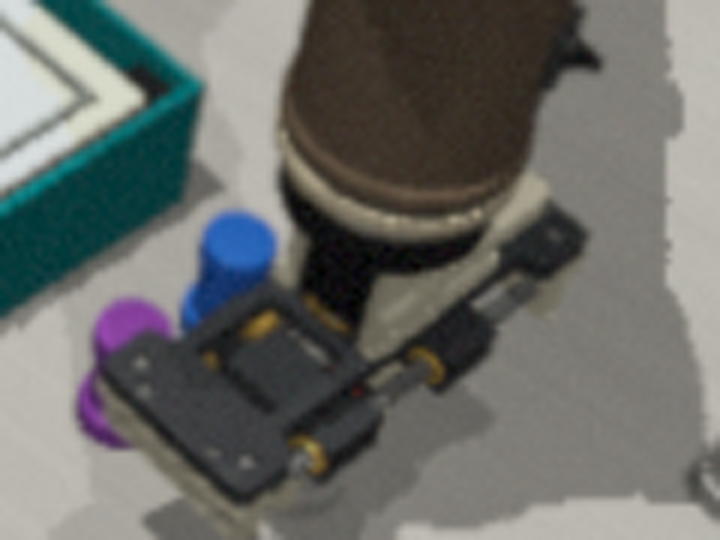

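{"name": "apply_moves", "arguments": {"targets": [1, 0, 0, -0.01, 0, 1, 0, 0, -0.015, 0, 1, 0, 0, 0, 0, 1, 0, 0, 0, 0]}}

```text
clock: 30.4
position: [0.543, 0.2265, -0.0136]
ee_rot: [2.353, 2.081, -0.0]
force: [0.7, 0.1, -1.3]
width: 0.341
```

```bash
python3 - <<'E'
from h import *
rep(); shot("wrist","w22",(170,180,340,310),4)
E
```

```text
t 30.4 p [ 0.543   0.2265 -0.0136] jawyaw -7.02 tilt [-1.e-04 -1.e-04 -1.e+00] F [ 0.7  0.1 -1.3] w 0.341
```

View pics/w22.png

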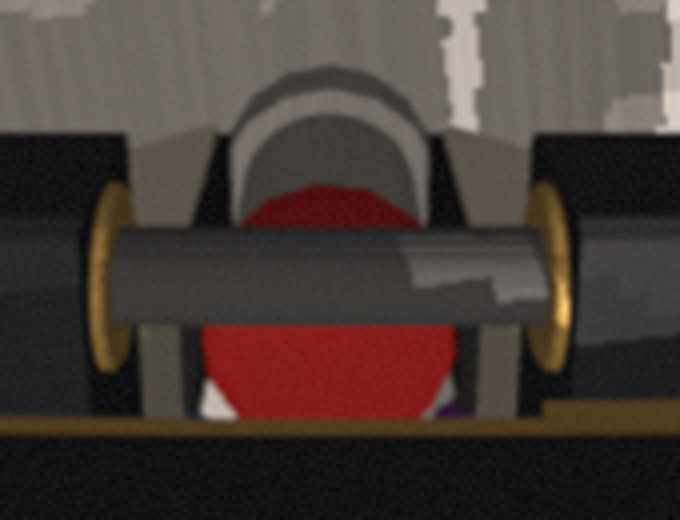

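{"name": "apply_moves", "arguments": {"targets": [1, 0, 0, -0.03, 0, 1, 0, 0, -0.06, 0, 1, 0, 0, -0.07, 0, 1, 0, 0, -0.06, 0, 1, 0, 0, -0.03, 0, 1, 0, 0, 0, 0], "grip_force": 35}}

```text
clock: 31.2
position: [0.5435, 0.2268, 0.0872]
ee_rot: [2.353, 2.081, 0.002]
force: [0.6, -0.8, -2.2]
width: 0.338
```

```bash
python3 - <<'E'
from h import *
rep(); go(.5234,.0335,.0855,-7); shot("scene","s23",(280,150,430,262),5)
E
```

```text
t 31.2 p [0.5435 0.2268 0.0872] jawyaw -7.03 tilt [ 1.5e-03  5.0e-04 -1.0e+00] F [ 0.6 -0.8 -2.2] w 0.338
shares [-0.4857  0.0092  0.004 ] rows>= 3.1093127550947472 turn -0.0003
```

View pics/s23.png

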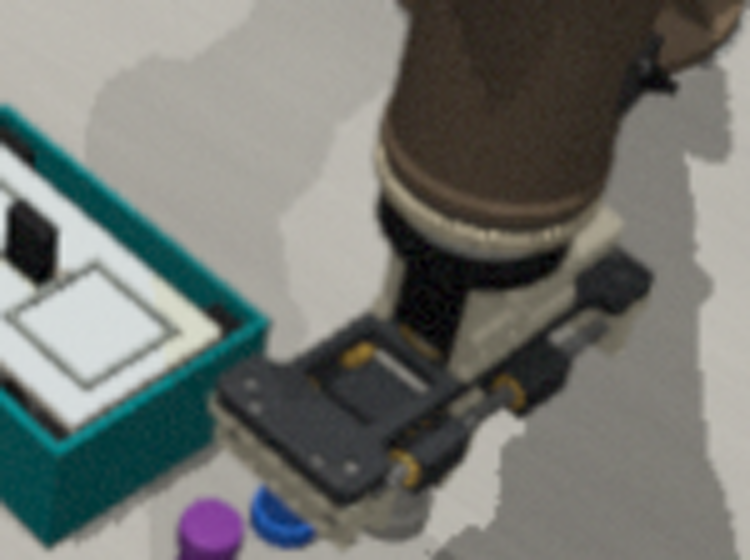

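{"name": "apply_moves", "arguments": {"targets": [1, -0.03, 0.001, 0, 0, 1, -0.07, 0.001, 0, 0, 1, -0.09, 0.002, 0, 0, 1, -0.1, 0.002, 0, 0, 1, -0.09, 0.002, 0, 0, 1, -0.07, 0.001, 0, 0, 1, -0.036, 0, 0, 0, 1, 0, 0, 0, 0, 1, 0, 0, 0, 0]}}

```text
clock: 32.38
position: [0.5229, 0.0346, 0.0864]
ee_rot: [-2.351, -2.083, -0.001]
force: [0.3, 0.9, -1.7]
width: 0.343
```

```bash
python3 - <<'E'
from h import *
rep(); go(.5234,.0335,.0485,-7); shot("scene","s24",(200,130,350,242),5);shot("wrist","w24",None,1.5)
E
```

```text
t 32.375 p [0.5229 0.0346 0.0864] jawyaw -6.94 tilt [ 1.e-04  9.e-04 -1.e+00] F [ 0.3  0.9 -1.7] w 0.343
shares [-0.0027  0.0015  0.0947] rows>= 0.6066350941848867 turn 0.0007
```

View pics/s24.png

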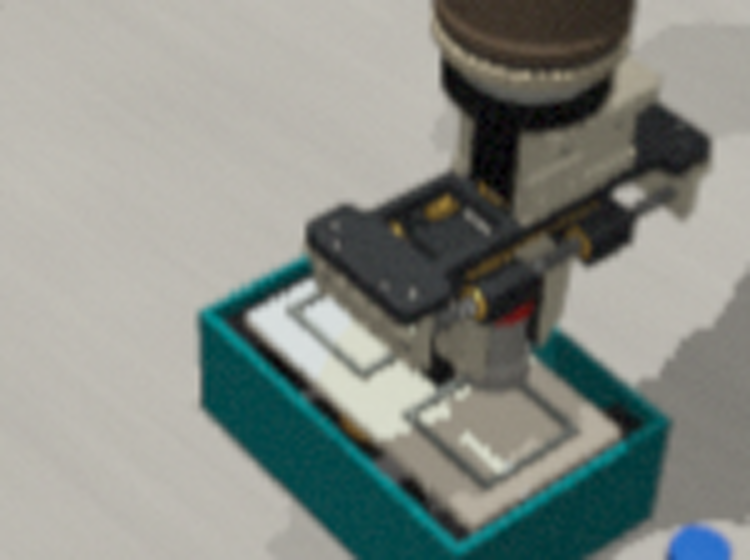

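View pics/w24.png

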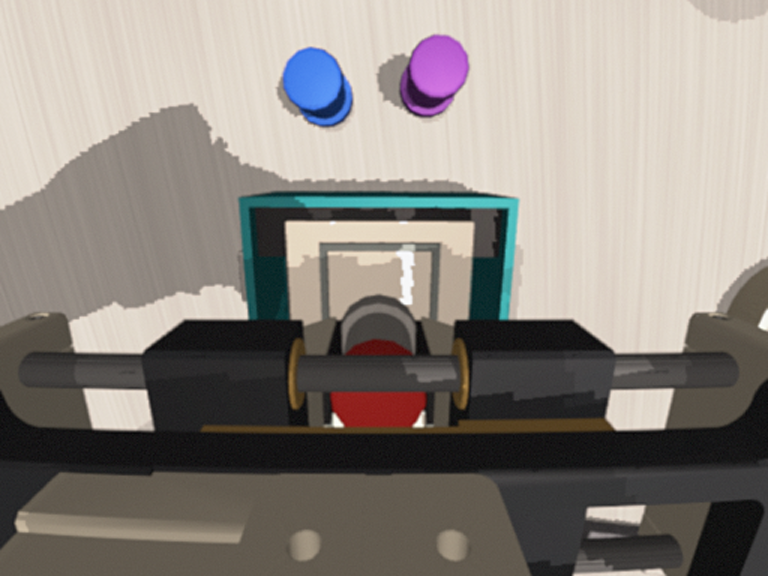

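```bash
python3 - <<'E'
from h import *
st=dict(np.load("pics/w24.npz")); Rt=R.from_rotvec(st["ee_rot"]).as_matrix()
T=lambda x,y,z:(Rt.T@(px2w("wrist",(x/1.5,y/1.5),z,st)-st["position"])).round(4)
a,b=T(286,222,.071),T(474,222,.071); print("plate far",a,b,"pocket ctr tool x",(a[0]+b[0])/2-.091+.048,(a[1]+b[1])/2)
print("strip",T(321,243,.076),T(439,243,.076))
for z in(.110,.124): print("foot far",T(378,297,z))
im=cv2.imread("pics/w24_raw.png"); cv2.imwrite("pics/w24c.png",cv2.resize(im[140:290,170:340],None,fx=4,fy=4,interpolation=cv2.INTER_CUBIC))
E
```

```text
plate far [ 0.0433 -0.0486  0.0155] [0.0433 0.0514 0.0155] pocket ctr tool x 0.00030000000000000165 0.001400000000000002
strip [ 0.0328 -0.0296  0.0104] [0.0328 0.0324 0.0105]
foot far [ 0.0137  0.0004 -0.0236]
foot far [ 0.0181  0.0004 -0.0376]
```

View pics/w24c.png

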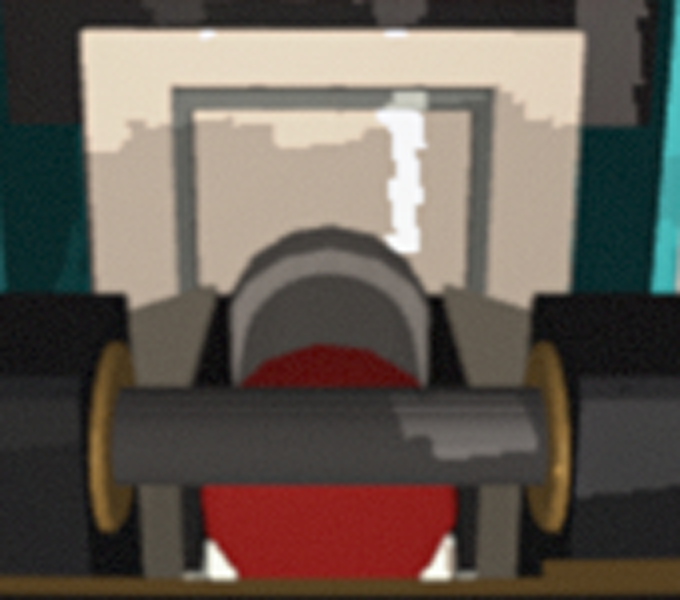

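{"name": "apply_moves", "arguments": {"targets": [1, 0.004, 0.003, 0.02, 0, 1, 0, 0, 0.035, 0, 1, 0, 0, 0.025, 0, 1, 0, 0, 0.008, 0, 1, 0, 0, 0, 0, 1, 0, 0, 0, 0]}}

```text
clock: 33.22
position: [0.5245, 0.0347, 0.0515]
ee_rot: [2.353, 2.081, 0.001]
force: [0.4, -0.1, -1.5]
width: 0.335
```

```bash
python3 - <<'E'
from h import *
rep(); shot("scene","s25",(200,130,350,242),5)
E
```

```text
t 33.225 p [0.5245 0.0347 0.0515] jawyaw -7.02 tilt [ 6.e-04  0.e+00 -1.e+00] F [ 0.4 -0.1 -1.5] w 0.335
```

View pics/s25.png

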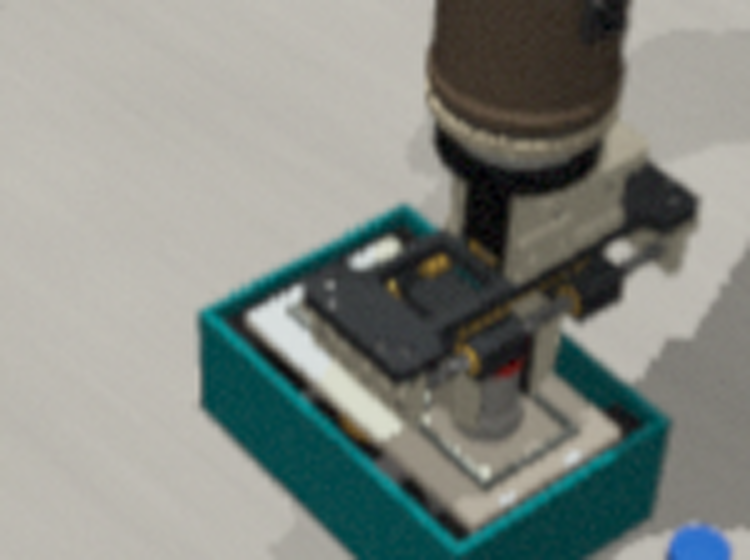

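{"name": "apply_moves", "arguments": {"targets": [1, 0, 0, 0.004, 0, 1, 0, 0, 0.003, 0, 1, 0, 0, 0, 0]}}

```text
clock: 33.65
position: [0.5242, 0.0346, 0.0484]
ee_rot: [2.353, 2.081, -0.0]
force: [0.0, -0.4, -2.5]
width: 0.34
```

{"name": "apply_moves", "arguments": {"targets": [1, 0, 0, 0.003, 0, 1, 0, 0, 0.002, 0, 1, 0, 0, 0, 0]}}

```text
clock: 34.02
position: [0.5244, 0.0346, 0.0476]
ee_rot: [2.353, 2.081, 0.0]
force: [-5.6, -1.7, 15.6]
width: 0.339
```

{"name": "apply_moves", "arguments": {"targets": [1, 0, 0, -0.002, 0, 0.45, 0, 0, 0, 0, 0.45, 0, 0, 0, 0, 0.45, 0, 0, 0, 0, 0.45, 0, 0, 0, 0]}}

```text
clock: 34.65
position: [0.5241, 0.0346, 0.047]
ee_rot: [-2.353, -2.081, 0.0]
force: [-0.3, 0.2, -0.2]
width: 0.55
```

```bash
python3 - <<'E'
from h import *
rep(); shot("wrist","w26",None,1.5)
E
```

```text
t 34.65 p [0.5241 0.0346 0.047 ] jawyaw -7.02 tilt [-3.e-04  0.e+00 -1.e+00] F [-0.3  0.2 -0.2] w 0.55
```

View pics/w26.png

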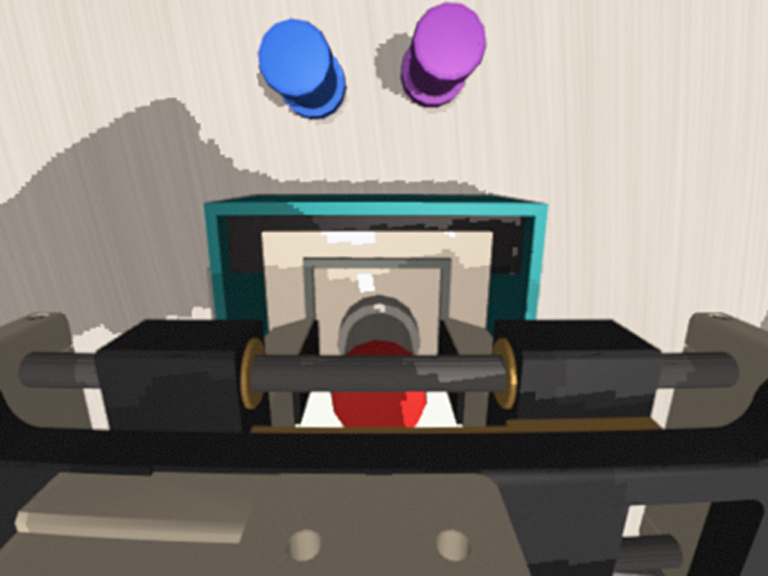

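Free with no force; rise vertically and back away.

{"name": "apply_moves", "arguments": {"targets": [0.4, 0, 0, -0.02, 0, 0.4, 0, 0, -0.06, 0, 0.4, 0, 0, -0.1, 0, 0.4, 0, 0, -0.12, 0, 0.4, 0, 0, -0.1, 0, 0.4, -0.13, 0, 0, 0, 0.4, -0.13, 0, 0, 0, 0.4, -0.13, 0, 0, 0, 0.4, -0.13, 0, 0, 0, 0.4, 0, 0, 0, 0, 0.4, 0, 0, 0, 0]}}

```text
clock: 36.08
position: [0.4989, -0.1712, 0.2076]
ee_rot: [-2.353, -2.081, -0.001]
force: [0.7, 1.0, 0.7]
width: 0.601
```

```bash
python3 - <<'E'
from h import *
rep(); shot("wrist","w27",None,1.5); shot("scene","s27",(180,120,450,322),2.9); shot("top","t27",(60,120,290,260),3.4)
E
```

```text
t 36.075 p [ 0.4989 -0.1712  0.2076] jawyaw -7.02 tilt [ 5.e-04  5.e-04 -1.e+00] F [0.7 1.  0.7] w 0.601
```

View pics/w27.png

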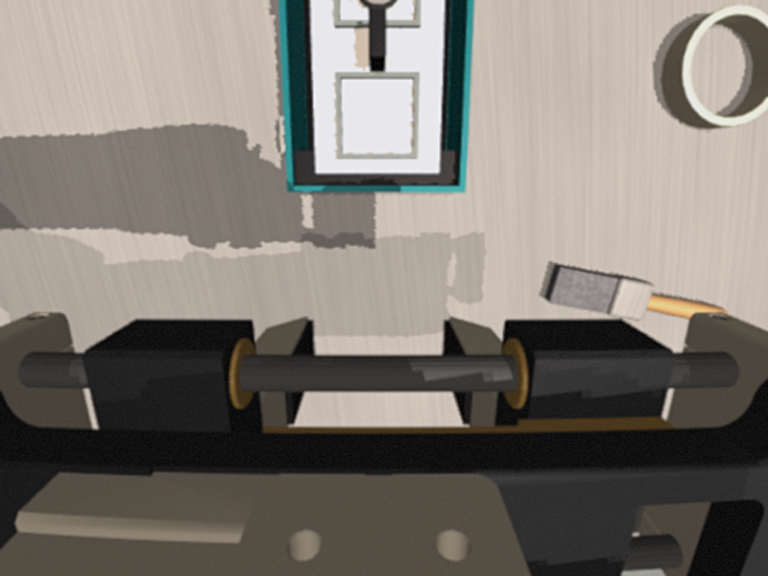

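View pics/s27.png

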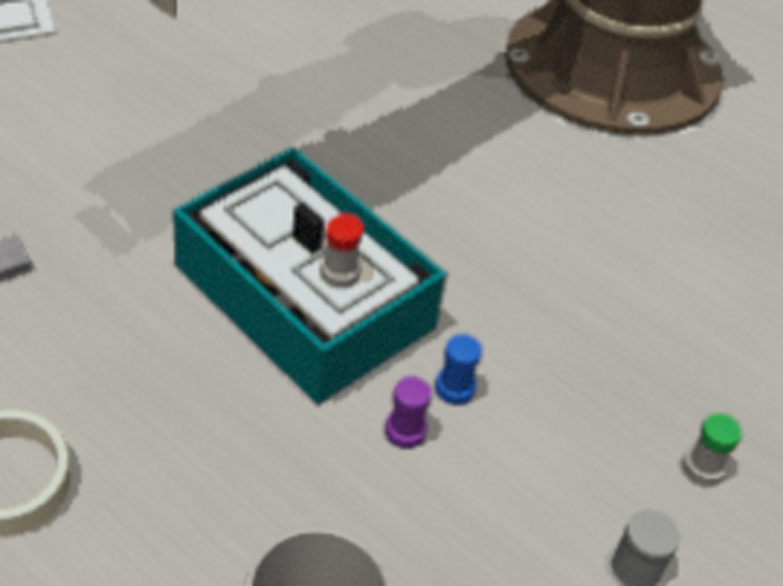

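View pics/t27.png

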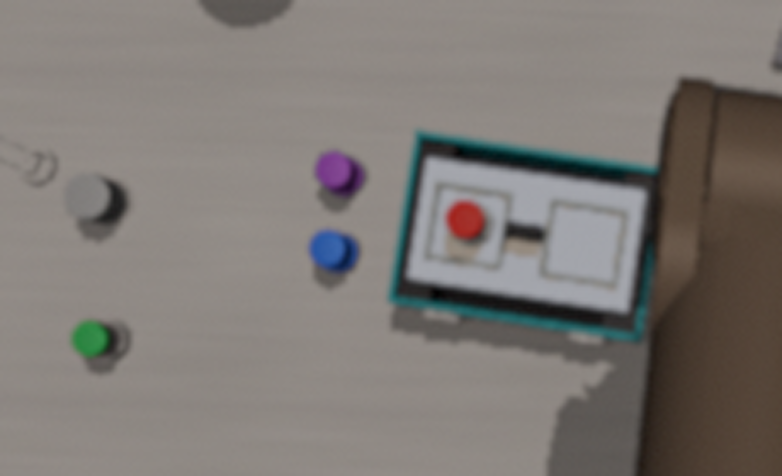

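```bash
python3 - <<'E'
from h import *
f=lambda x,y:(60+x/3.4,120+y/3.4)
for n,x,y,z in [("green",92,339,.06),("silver",93,199,.056),("blue",331,251,.06),("purple",337,172,.06),("red",466,220,.131)]: print(n,px2w("top",f(x,y),z).round(3))
print(arm.sign_off())
E
```

```text
green [0.419 0.349 0.06 ]
silver [0.537 0.356 0.056]
blue [0.499 0.15  0.06 ]
purple [0.565 0.148 0.06 ]
red [0.521 0.03  0.131]
the job is handed in; nothing more can be done
None
```

The case is packed as asked, and the job was handed in with about 36 s on the robot's clock. The brass canister went into the empty cavity first. Then I seated the white tray nearest the base on the ledges, and stood the red-capped valve in the tray's +y pocket.

**Final state:**
- **Canister:** it was measured at the cavity centre to within 1 mm, upright, before the tray went over it.
- **Tray:** it lies flat on the ledges in the last pictures.
- **Valve:** it stands upright inside the pocket, about 4 mm from its centre by the top camera.
- **Bystanders:** the top camera put the green-capped valve, the silver canister on the bench and the blue and purple valves within about 5 mm of where they started. I did not re-measure the packed silver canister after the tray covered it.
- **Robot:** the gripper was clear of everything at hand-in. The highest force I read was about 16 N, when setting the valve down.

**What failed or disagreed:**
- **Finger height:** the real fingertips appear to be about 33 mm higher than the reported tool position (scene camera estimate). Because of this, the first grasps of the canister and of the tray grip closed on nothing. I saw no sign that either part was disturbed, and I regrasped lower, checking for contact.
- **Valve grip:** it closed to about 31 mm rather than the 28 mm of the neck, so the fingers may have touched the cap or the edge of the foot. It held without slipping.

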